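# Weigh a wood billet on a two-pan balance

### The arm

A 6-joint arm with a two-finger parallel gripper is mounted at the origin on a cart in front of the work surface, level with it; the furniture and walls round the work are solid. World frame = base frame: x ahead of the robot, y to its left, z up, the work surface at z = 0. Lengths are in m, angles in rad, forces in N, time in s.
With the tool pointing down it reaches from about 0.25 to 0.725 m from the base axis. Payload 4 kg.
Tool frame: the origin (TCP) lies at the very end of the fingers, on their centre line; the grasp point (between the pads) lies 19 mm behind it; z points along the fingers, y is the line along which they close (so a half turn about z gives the same grasp; the last joint's range is limited). The gripper opens to 85 mm and grips with 20 to 120 N. Pads are 22 mm wide; open, the fingers measure 114 mm over their backs; the gripper's body (76 mm by 85 mm) begins 54 mm behind the grasp point. The pads swing forward as they close: fully open they stand 13 mm farther back than shut.
Start: joints at [1.282, 0.241, 0.005, 1.335, 0, 1.571], TCP at [0.142, 0.479, 0.231] pointing down, gripper open.
Joint ranges: [-2.72, 2.72], [-1.05, 1.87], [-1.09, 1.28], [-1.99, 2.15], [-1.42, 1.44], [-3.14, 3.14]. Speed limits (rad/s): [2.79, 2.79, 3.14, 3.14, 3.14, 3.14].

### API

Orientations are given as a unit quaternion [x, y, z, w].
In Python, from workcell import bot, vision, workorder gives the robot as it stands.
- The arm moves only by the shell command python3 -m creep 'ROWS' [OPENING]. ROWS is JSON, a list of rows, each a list of 2 entries, a list of its own where there are three numbers: the shift along the tool's x, y, z in mm, then the turn, a rotation vector about the tool's x, y, z in rad. In form: [[[dx, dy, dz], [wx, wy, wz]], ...]. A call has 1 to 12 rows; each row shifts and turns the commanded pose from where the row before left it, along the tool's axes as they then stand; what a row does not reach is not made up. A row lasts 1/8 s, in which the tool goes at most 62.5 mm and 10.7 degrees, less where a joint would pass 70% of its speed; a pose out of reach is approached as far as the arm can. A call is refused whole if a number of a shift passes 62.5 or a number of a turn 0.188, either way. A call with a gripper value outside its range is refused whole. OPENING is the finger opening in mm, from 0 to 85.4, set as the call begins (- or left out, the last holds). The fingers move at their own pace and stop on an object; the grip force is fixed at half the most. Time passes only in rows, so rows that do not move let the fingers close. It gives the time, the measured TCP pose, the force, the opening and the grip force at its end, in the units of the state.
- bot.get_obs(): the state, without advancing time (a new reading comes with each control period).
- vision.camera(name): name is "scene" or "top" or "wrist"; returns a dict with "image" (400x640x3 uint8, blue, green, red), "z_map" (400x640 float32, m along the optical axis (not along the pixel's ray), 0 where there is no reading), "K" (3x3 intrinsics, pixels), "rvec" (rotation vector, rad) and "tvec" (3), from world to camera coordinates, as OpenCV has them; the wrist camera has in their place "tool_from_camera" (4x4, takes a point from camera to tool coordinates, whose origin is the TCP and whose axes are the flange's). Camera axes: x right, y down, z forward; pixel columns grow to the right and rows downward; lengths in m; the calibration is good to about 2 mm. The wrist camera is an equidistant fisheye: a pixel r from the principal point sees the ray r / f radians off the axis. A picture is of the moment at which its call begins: read the wrist's pose just before it.
- workorder.job_done(): hands the job in; it is judged then, once.
Trained networks look in a picture, given as the dict that the camera call returned (one of the last four; its "shot" number tells which), for a name from the list of things; names that differ only in an ending like _2 or _b are one class to them, and where a whole thing is asked for, a point or a joint stands for the part that bears it (a point fixed in the world has none). Each returns a list of dicts, best first, with "score" (0 to 1); they miss things now and then, are a little off and sometimes report something else, mostly with a low value. They report only what shows in the picture. A call takes as long as a camera call.
- vision.spot_in(picture, query): "position" ([column, row] in pixels, amid what is visible of it).
- vision.place_of(picture, query): "position" ([column, row] in pixels: a listed point, or the origin of a listed thing).
The state is a dict: "clock": time; "joint_pos": joint angles; "joint_vel": joint speeds; "tau": joint torques, N m; "eef_pos": TCP position; "tool_rot": TCP orientation; "ft_force": force on the tool from outside, world axes, zero at the start; "ft_torque": the same for the moment, N m; "grip_width": finger opening in m; "grasp_force": force on a finger pad.
Only numpy, scipy, OpenCV 4.12 (cv2) and the standard library are available. Lean on these libraries where they do the work, as an engineer would, in place of code of your own. Each camera call takes 0.05 s, during which the arm holds its last target. There are 200 camera calls.

### The job

Weigh the wooden billet that already lies on the right pan of the balance: thread the bored brass weights it needs (the large one is 200 g, the two small ones 100 g each) from the tray over the spindle of the left pan, one at a time and fully home, leaving no more than 175 g to the poise, then slide the brass poise along the front beam until the beam comes to rest level. Handle the balance gently, don't touch the billet, leave the weights you don't need on their tray and the things around where they are, and let go of everything at the end.

Things in the scene. Friction and masses are not known exactly. Their poses are not given: they have to be found in the camera images.
- balance: fixed grey two-pan balance, base 165 x 300 mm. Origin: on the bench under its middle; x to its back, y to its left (weight) pan, z up. The pans stay horizontal and rise and fall with the beam, 110 mm either side of its pivot; level, their upper faces are 120 mm above the bench, at the stops 13 mm higher or lower. Where a load lies on a pan does not matter. A fine instrument: keep forces on it, a pinch too, under 15 N
- beam (a joint): tilt of the beam, rad: 0 level, positive with the left (weight) pan low, stops at -0.12 (billet pan down) and +0.12. Between the stops 1 g more at the left turns it by +0.0082; damped, it settles in about 1.5 s. Empty and with the poise at its zero it is level
- balance_front (a point): fixed point at the middle of the level front beam (balance axes x -85, y 0, z 85 mm), above the red pointer and its white plate. The front beam is a flat bar 6 mm thick (x), 14 mm high, 344 mm long (y), and tilts about the balance's middle
- poise: brass sliding poise on the left half of the front beam: saddle 26 x 24 x 26 mm (origin at its centre, on the beam's middle line; y along the beam to the left), thumb grip on top. It slides from its zero, 10 mm left of the balance's middle, to 150 mm left; each mm further left counts as 1.25 g more on the left pan. It drags with about 1.2 N, stays where left, rises and falls with the beam
- poise_grip (a point): centre of the poise's thumb grip, 25.5 mm above the poise's origin; the grip is 18 mm (x) x 14 mm (y, along the beam) and reaches from 12.5 mm below this point (top of the saddle) to 13 mm above it
- weight_pan: left pan: steel disc 110 mm across; origin at the middle of its upper face. It carries an upright steel spindle 10 mm thick and 42 mm high, the last 6 mm a cone. The pan gives way under load until the beam's stop
- spindle_foot (a point): foot of the spindle, in the middle of the left pan's upper face: the underside centre of a weight that is fully home lies here (a second one 13 mm higher)
- spindle_tip (a point): tip of the spindle, 42 mm above its foot
- part_pan_top (a point): middle of the upper face of the right pan, a steel disc 110 mm across without a spindle
- billet: loose squared pear-wood billet 46 x 228 x 33 mm (x, y, z), lying lengthwise along the balance on the right pan; origin: centre of its underside. Its mass is not known: somewhere between 165 and 330 g
- weight_tray: fixed dark wooden tray 66 x 176 x 12 mm (x, y, z), origin under its middle, its long side along y; three dowels 7 mm thick and 6 mm high stand on it 54 mm apart along y, one through each weight (which weight stands where changes)
- weight_200: loose brass weight of 200 g, a flat ring 50 mm across, 13 mm thick, with a 12 mm bore; origin: centre of its underside, z up along the bore. At the start it stands on one of the tray's dowels
- weight_100_a: loose brass weight of 100 g, a flat ring 36 mm across, 13 mm thick, with a 12 mm bore; origin: centre of its underside, z up along the bore. At the start it stands on one of the tray's dowels
- weight_100_b: like weight_100_a, on another dowel
- desk_lamp: fixed black desk lamp; origin on the floor under its arms. Its shade, 250 mm across, hangs over the bench about 80 mm further in x and 190 mm further in +y than the origin, 400 mm above the bench and upwards: keep the arm clear of it
- shellac_jar: bystander: amber jar 60 mm across, 84 mm high; origin: centre of its underside
- green_tin: bystander: flat round tin with a green lid, 67 mm across, 22 mm high; origin: centre of its underside
- pencil: bystander: red pencil 114 mm long (y), 10 mm wide, 7 mm high; origin: centre of its underside
- sanding_block: bystander: cork sanding block 42 x 85 x 28 mm; origin: centre of its underside

How it is judged:
By the outcome, as a careful person would: the job done as asked, in the order asked, and still so for the second after the job is handed in, with the robot touching nothing.
It also fails if it takes over 72 s, if anything falls off the work surface, if the arm or the gripper's body presses on something with over 40 N, if the wrist force passes 120 N, or if a joint passes its speed limit or range.

## Working session

There is one attempt and no reset: what is moved stays moved. The work goes in short steps, Python scripts to look and compute and a shell command to move; the robot and the scene stay as the last step left them, time stands still between calls to the robot, and variables do not carry over. Pictures are saved under pics/ and viewed, at most 10 in all, crops included, and the job is handed in when it is done.

```bash
mkdir -p pics; ls; cat > h.py <<'E'
import numpy as np, cv2
from workcell import bot, vision, workorder
from scipy.spatial.transform import Rotation as R
def ray(c,px):
    K=c["K"]; Rm=cv2.Rodrigues(np.array(c["rvec"],float))[0]; t=np.array(c["tvec"],float).ravel()
    d=Rm.T@np.array([(px[0]-K[0][2])/K[0][0],(px[1]-K[1][2])/K[1][1],1.]); return -Rm.T@t,d
def atz(c,px,z):
    o,d=ray(c,px); return o+d*(z-o[2])/d[2]
def depth(c,px):
    o,d=ray(c,px); u,v=int(round(px[0])),int(round(px[1])); w=c["z_map"][max(v-1,0):v+2,max(u-1,0):u+2]; w=w[w>0]
    return o+d*np.median(w) if len(w) else None
E
python3 - <<'E'
from h import *
np.set_printoptions(precision=4,suppress=True)
o=bot.get_obs(); print(o["clock"],o["eef_pos"],o["tool_rot"],o["grip_width"])
for n in ["scene","top"]:
    c=vision.camera(n); cv2.imwrite(f"pics/{n}0.png",c["image"]); print(n,ray(c,(320,200)))
    for q in ["balance","balance_front","poise","poise_grip","spindle_foot","spindle_tip","part_pan_top","billet","weight_tray","weight_200","weight_100_a","shellac_jar","green_tin","pencil","sanding_block","desk_lamp"]:
        for r in vision.place_of(c,q)[:3]:
            if r["score"]>.3: print(q,np.array(r["position"]),round(r["score"],2),depth(c,r["position"]),atz(c,r["position"],0)[:2])
E
```

```text
pics
0.0 [0.1422 0.4787 0.2304] [ 0.1439  0.9896 -0.001  -0.0002] 0.08549919223743885
scene (array([-0.8144, -0.9115,  0.6254]), array([ 0.7292,  0.4846, -0.4832]))
balance [329.8 135.8] 0.9 [ 0.5632 -0.0366  0.0264] [0.624 0.002]
balance_front [320.  124.4] 0.96 [0.5763 0.0216 0.0593] [0.722  0.1194]
balance_front [358.1 117.8] 0.54 [ 0.6201 -0.1315  0.107 ] [0.9164 0.0295]
balance_front [357.3 114.7] 0.49 [ 0.6221 -0.1259  0.1182] [0.9569 0.0572]
poise [309.9 116.7] 0.45 [0.5208 0.034  0.1037] [0.7861 0.2219]
poise_grip [308.7 110.8] 0.63 [0.5986 0.0957 0.0977] [0.8601 0.282 ]
poise_grip [253.6 130.1] 0.62 [0.47   0.2964 0.0046] [0.4794 0.3053]
spindle_foot [307.4 101.2] 0.75 [0.6099 0.1108 0.1336] [0.9967 0.3885]
spindle_tip [310.  115.3] 0.65 [0.5242 0.036  0.1082] [0.8043 0.2343]
spindle_tip [305.6  91.6] 0.54 [0.7581 0.2278 0.1254] [1.1527 0.5136]
spindle_tip [309.9 118.8] 0.42 [0.5198 0.0332 0.0954] [0.7599 0.2032]
part_pan_top [358.5 117.3] 0.64 [ 0.6225 -0.1319  0.1086] [0.9244 0.0319]
part_pan_top [305.  100.5] 0.51 [0.6231 0.133  0.1298] [0.9996 0.4065]
billet [280.7 121.9
[... 1890 characters left out ...]
t_100_a [198.4 199.3] 0.58 [0.4989 0.3614 0.0242] [0.5035 0.3677]
weight_100_a [211.8 199.6] 0.4 [0.4993 0.3193 0.0169] [0.5026 0.3231]
shellac_jar [228.7 157.5] 0.69 [0.6303 0.2606 0.0608] [0.6478 0.2723]
shellac_jar [296.8 183.7] 0.69 [0.5285 0.0362 0.1261] [0.5573 0.041 ]
green_tin [269.2 219. ] 0.66 [0.4345 0.129  0.0212] [0.4376 0.1311]
green_tin [299.3 182. ] 0.34 [0.5336 0.0285 0.1271] [0.5631 0.0326]
pencil [305.5 163.8] 0.56 [0.6054 0.0107 0.0761] [0.6263 0.0121]
pencil [329.4 224.3] 0.48 [ 0.4197 -0.0675  0.0037] [ 0.4202 -0.0677]
sanding_block [389.4 210.4] 0.73 [ 0.4621 -0.2624  0.0287] [ 0.4669 -0.2672]
sanding_block [312.2 185.2] 0.42 [ 0.5477 -0.0107  0.0199] [ 0.5522 -0.0107]
```

```bash
python3 - <<'E'
import cv2
a=cv2.imread("pics/top0.png"); b=a[130:240,170:410]; cv2.imwrite("pics/topc.png",cv2.resize(b,None,fx=3.3,fy=3.3,interpolation=cv2.INTER_CUBIC))
E
```

```text
(no output)
```

View pics/topc.png

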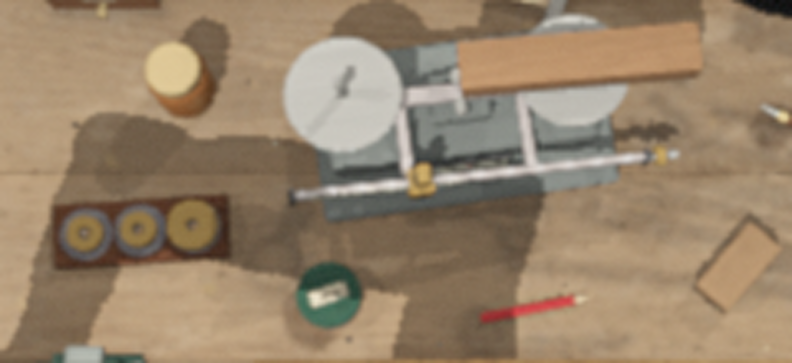

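The picture shows the tray at left with the two 100 g weights at crop (86,234) and (140,229) and the 200 g at (194,226), next to the balance. The left pan is up. The poise is at (420,180), not at its zero. I'll move over the 200 g and look with the wrist camera.

```bash
python3 -m creep '[[[-50,-13,10],[0,0,0]],[[-50,-13,10],[0,0,0]],[[-50,-13,10],[0,0,0]],[[-50,-13,10],[0,0,0]],[[-50,-13,10],[0,0,0]],[[-50,-13,10],[0,0,0]],[[-50,-13,10],[0,0,0]],[[-50,-13,10],[0,0,0]]]' 85
python3 -m creep '[[[0,0,0],[0,0,0.175]],[[0,0,0],[0,0,0.175]],[[0,0,0],[0,0,0.175]],[[0,0,0],[0,0,0.175]],[[0,0,0],[0,0,0.175]],[[0,0,0],[0,0,0.175]],[[0,0,0],[0,0,0.175]],[[0,0,0],[0,0,0]],[[0,0,0],[0,0,0]]]'
cat >> h.py <<'E'
np.set_printoptions(precision=4,suppress=True)
def wshot():
    o=bot.get_obs(); c=vision.camera("wrist"); c["T"]=np.eye(4)
    c["T"][:3,:3]=R.from_quat(o["tool_rot"]).as_matrix(); c["T"][:3,3]=o["eef_pos"]; c["T"]=c["T"]@np.array(c["tool_from_camera"]); return o,c
def wray(c,px):
    K=c["K"]; v=np.array([(px[0]-K[0][2])/K[0][0],(px[1]-K[1][2])/K[1][1]]); r=np.hypot(*v)
    d=np.r_[v/r*np.sin(r),np.cos(r)] if r>0 else np.array([0,0,1.]); return c["T"][:3,3],c["T"][:3,:3]@d
def watz(c,px,z):
    o,d=wray(c,px); return o+d*(z-o[2])/d[2]
def wproj(c,P):
    p=np.linalg.inv(c["T"])@np.r_[P,1]; p=p[:3]; th=np.arctan2(np.hypot(p[0],p[1]),p[2]); n=p[:2]/np.hypot(p[0],p[1])
    return np.array([c["K"][0][2]+c["K"][0][0]*th*n[0],c["K"][1][2]+c["K"][1][1]*th*n[1]])
def toolmove(o,target,yaw):  # target TCP, yaw of tool y axis (rad, mod pi): shift mm in present tool axes, turn about tool z
    Rm=R.from_quat(o["tool_rot"]).as_matrix(); y=Rm[:,1]; a=(np.arctan2(y[1],y[0])-yaw+np.pi/2)%np.pi-np.pi/2
    return Rm.T@(np.array(target)-o["eef_pos"])*1000, a
E
python3 - <<'E'
from h import *
o,c=wshot(); cv2.imwrite("pics/w1.png",c["image"]); print(o["eef_pos"],R.from_quat(o["tool_rot"]).as_matrix(),o["ft_force"],o["joint_pos"])
print(c["K"],c["tool_from_camera"])
for q,z in [("weight_200",.012),("weight_100_a",.012),("weight_tray",0),("spindle_tip",.175),("spindle_foot",.133),("green_tin",0),("shellac_jar",0)]:
    for r in vision.place_of(c,q)[:3]:
        if r["score"]>.2: print(q,np.array(r["position"]),round(r["score"],2),watz(c,r["position"],z))
E
```

```text
clock: 2.7
eef_pos: [0.4977, 0.2647, 0.151]
tool_rot: [0.144, 0.99, 0.0, 0.0]
ft_force: [-0.0, -0.5, -0.0]
grip_width: 0.0851
grasp_force: 0.0
clock: 3.82
eef_pos: [0.4962, 0.2657, 0.1513]
tool_rot: [0.686, 0.728, -0.0, -0.0]
ft_force: [0.1, 0.7, -0.7]
grip_width: 0.0848
grasp_force: 0.0
[0.4962 0.2657 0.1513] [[-0.0594  0.9982 -0.0001]
 [ 0.9982  0.0594  0.    ]
 [ 0.     -0.0001 -1.    ]] [ 0.116   0.6979 -0.6517] [0.4916 0.4091 0.0307 1.1925 0.     2.0029]
[[309.7069   0.     315.4243]
 [  0.     309.7069 202.798 ]
 [  0.       0.       1.    ]] [[-0.0006 -0.9504 -0.3111  0.0793]
 [ 1.     -0.0003 -0.001  -0.0001]
 [ 0.0008 -0.3111  0.9504 -0.1438]
 [ 0.      0.      0.      1.    ]]
weight_200 [327.5 186.2] 0.65 [0.5071 0.2695 0.012 ]
weight_100_a [322.2 137.7] 0.93 [0.4991 0.3151 0.012 ]
weight_tray [325.1 136.3] 0.73 [0.5021 0.3153 0.    ]
green_tin [257.7 297.1] 0.56 [0.4363 0.1286 0.    ]
shellac_jar [465.2 184.2] 0.9 [0.6551 0.2787 0.    ]
```

View pics/w1.png

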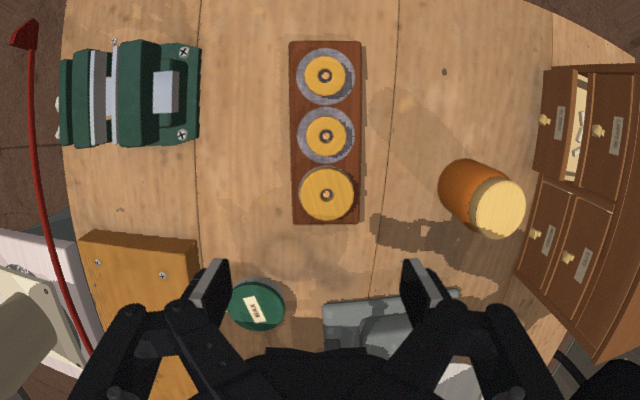

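View pics/scene0.png

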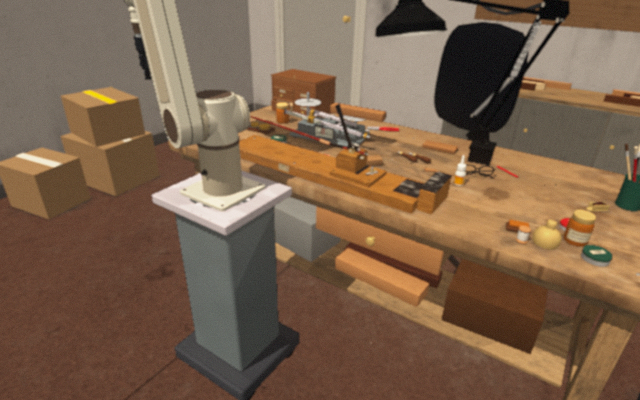

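Wrist view: the weights sit at (327,194) for the 200 g, then (326,136) and (325,75). The tray is nearly square to the tool, and the jar stands at (470,195). The scene view shows the lamp shade high up, well to the right of the left pan. Next I'll refine the centres.

```bash
cat >> h.py <<'E'
from scipy.optimize import least_squares
def brass(c,guess,r,z0,h=.013,win=45,save=None):
    """fit centre (world xy) of a brass ring, underside height z0"""
    g=wproj(c,np.r_[guess,z0+h]); hsv=cv2.cvtColor(c["image"],cv2.COLOR_BGR2HSV)
    m=((hsv[...,0]>14)&(hsv[...,0]<30)&(hsv[...,1]>110)&(hsv[...,2]>110)).astype(np.uint8)
    m=cv2.morphologyEx(m,cv2.MORPH_OPEN,np.ones((3,3)))
    n,l,s,ce=cv2.connectedComponentsWithStats(m); k=1+np.argmin(np.hypot(*(ce[1:]-g).T)+1e3*(s[1:,4]<150))
    a=np.linspace(0,2*np.pi,60)
    cen=lambda P:(lambda M:np.array([M["m10"]/M["m00"],M["m01"]/M["m00"],M["m00"]]))(cv2.moments(cv2.convexHull(P.astype(np.float32))))
    obs=cen(np.argwhere(l==k)[:,::-1])
    mod=lambda p:cen(np.array([wproj(c,[p[0]+r*np.cos(t),p[1]+r*np.sin(t),z]) for z in(z0,z0+h) for t in a]))
    s=least_squares(lambda p:mod(p)[:2]-obs[:2],guess,diff_step=1e-4)
    return s.x,obs,mod(s.x)
E
python3 - <<'E'
from h import *
o,c=wshot()
for g,r in [((.499,.262),.025),((.499,.315),.018),((.497,.369),.018)]:
    x,ob,mo=brass(c,g,r,.012); print(x,ob,mo)
    print(toolmove(o,[x[0],x[1],.0135],np.deg2rad(3.5)))
    print("dowel top px",wproj(c,[x[0],x[1],.018]))
E
```

```text
[0.506  0.2639] [ 326.2535  193.8099 2245.    ] [ 326.2535  193.8099 2376.3302]
(array([ -2.3921,   9.7153, 137.8178]), np.float64(-0.0037182991021031953))
dowel top px [326.2281 193.5803]
[0.5019 0.3181] [ 325.6748  135.6986 1245.5   ] [ 325.6748  135.6986 1333.9439]
(array([ 51.9841,   8.6807, 137.818 ]), np.float64(-0.0037182991021031953))
dowel top px [325.5261 135.2334]
[0.4976 0.371 ] [ 324.4147   75.6651 1274.5   ] [ 324.4147   75.6651 1361.1618]
(array([105.0294,   7.4324, 137.8182]), np.float64(-0.0037182991021031953))
dowel top px [324.2734  76.1307]
```

```bash
python3 -m creep '[[[-2.4,9.7,30],[0,0,0]],[[0,0,45],[0,0,0]],[[0,0,45],[0,0,0]],[[0,0,17.8],[0,0,0]],[[0,0,0],[0,0,0]],[[0,0,0],[0,0,0]]]'
python3 - <<'E'
from h import *
o,c=wshot(); print(o["eef_pos"],o["ft_force"]); cv2.imwrite("pics/w2.png",c["image"])
for g,r in [((.506,.264),.025),((.502,.318),.018)]:
    x,ob,mo=brass(c,g,r,.012); print(x,ob,mo,toolmove(o,[x[0],x[1],.0135],np.deg2rad(3.5)))
print(wproj(c,o["eef_pos"]))
E
```

```text
clock: 5.03
eef_pos: [0.5069, 0.2643, 0.0146]
tool_rot: [0.687, 0.727, 0.001, 0.0]
ft_force: [-1.3, -0.4, -0.5]
grip_width: 0.085
grasp_force: 0.0
[0.5069 0.2643 0.0146] [-1.2658 -0.4042 -0.5053]
[0.5058 0.2638] [ 313.6923  263.7666 6631.5   ] [ 313.6923  263.7666 7499.2782] (array([-0.4037, -1.1508,  1.0675]), np.float64(-0.004035007577596117))
[0.502 0.318] [ 311.6821  161.5408 4905.    ] [ 311.6821  161.5408 5217.0424] (array([53.9156, -1.9   ,  1.1088]), np.float64(-0.004035007577596117))
[315.8931 260.8779]
```

View pics/w2.png

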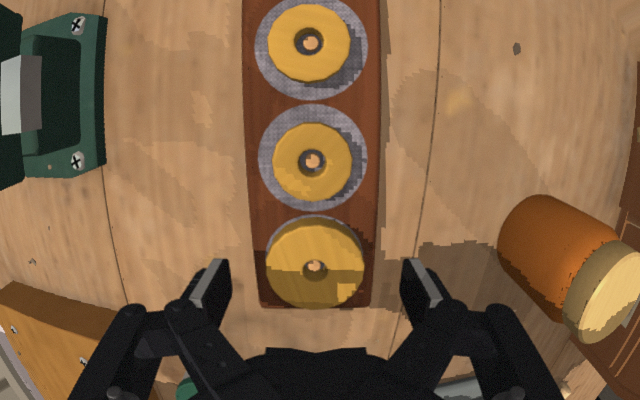

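The 200 g lies centred between the fingers, its bore at (314,267). Closing.

```bash
python3 -m creep '[[[0,-1,1],[0,0,0]],[[0,0,0],[0,0,0]],[[0,0,0],[0,0,0]],[[0,0,0],[0,0,0]],[[0,0,0],[0,0,0]],[[0,0,0],[0,0,0]],[[0,0,0],[0,0,0]],[[0,0,0],[0,0,0]]]' 40
python3 -m creep '[[[0,0,-30],[0,0,0]],[[0,0,-50],[0,0,0]],[[0,0,-60],[0,0,0]],[[0,0,-60],[0,0,0]],[[0,0,0],[0,0,0]],[[0,0,0],[0,0,0]]]'
python3 - <<'E'
from h import *
o,c=wshot(); print(o["eef_pos"],o["ft_force"],o["grip_width"]); cv2.imwrite("pics/w3.png",c["image"])
for q,z in [("weight_200",o["eef_pos"][2]),("spindle_tip",.175),("spindle_foot",.133)]:
    for r in vision.place_of(c,q)[:3]:
        if r["score"]>.2: print(q,np.array(r["position"]),round(r["score"],2),watz(c,r["position"],z))
E
```

```text
clock: 6.08
eef_pos: [0.5059, 0.2642, 0.0139]
tool_rot: [0.687, 0.727, 0.001, 0.0]
ft_force: [0.1, -0.3, 5.4]
grip_width: 0.0473
grasp_force: 62.4
clock: 6.82
eef_pos: [0.5045, 0.2635, 0.2117]
tool_rot: [0.687, 0.727, -0.001, -0.0]
ft_force: [0.1, -0.6, -3.1]
grip_width: 0.047
grasp_force: 62.6
[0.5045 0.2635 0.2117] [ 0.0887 -0.6344 -3.1071] 0.04700615719863175
weight_200 [316. 255.] 0.79 [0.5043 0.267  0.2117]
weight_200 [434.2 167.9] 0.74 [0.5602 0.3172 0.2117]
spindle_tip [412.3 387.1] 0.86 [0.6045 0.1061 0.175 ]
spindle_foot [410.8 354.5] 0.72 [0.6122 0.1095 0.133 ]
```

View pics/w3.png

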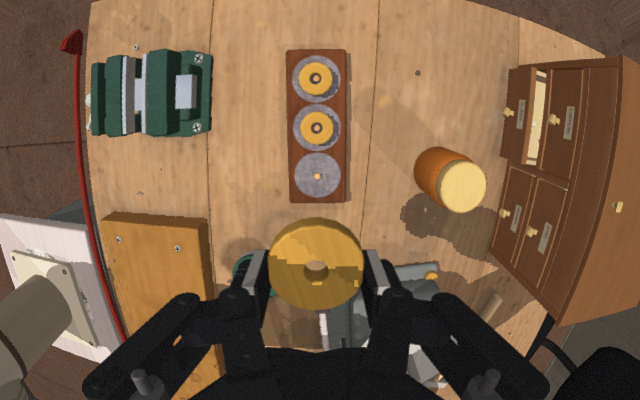

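The 200 g is held centred, with its bore at (316,272), and the spindle shows at about (410,385). I'll go just past the spindle so the camera looks at it unobstructed.

```bash
python3 -m creep '[[[-56,23.6,-3.5],[0,0,0]],[[-56,23.6,-3.5],[0,0,0]],[[-56,23.6,-3.5],[0,0,0]],[[-56,23.6,-3.5],[0,0,0]],[[0,0,0],[0,0,0]],[[0,0,0],[0,0,0]],[[0,0,0],[0,0,0]]]'
python3 - <<'E'
from h import *
o,c=wshot(); print(o["eef_pos"],o["ft_force"],o["grip_width"]); cv2.imwrite("pics/w4.png",c["image"]); np.savez("w4.npz",T=c["T"],K=c["K"])
x,ob,mo=brass(c,o["eef_pos"][:2],.025,o["eef_pos"][2]-.0019); print("weight",x-o["eef_pos"][:2],ob,mo)
for q,z in [("spindle_tip",.175),("spindle_foot",.133),("balance_front",.085),("poise_grip",.109),("part_pan_top",.107)]:
    for r in vision.place_of(c,q)[:2]:
        if r["score"]>.2: print(q,np.array(r["position"]),round(r["score"],2),watz(c,r["position"],z))
E
```

```text
clock: 7.9
eef_pos: [0.6113, 0.0468, 0.2258]
tool_rot: [0.686, 0.728, -0.001, -0.001]
ft_force: [-0.0, -0.5, -1.4]
grip_width: 0.0467
grasp_force: 62.6
[0.6113 0.0468 0.2258] [-0.0024 -0.4754 -1.4392] 0.046681802573150744
weight [-0.0006 -0.0008] [ 314.6649  264.9848 6852.5   ] [ 314.6649  264.9848 7531.3937]
spindle_tip [314.6 134.6] 0.92 [0.6069 0.1071 0.175 ]
spindle_tip [181.8 248.5] 0.58 [0.5119 0.0203 0.175 ]
spindle_foot [313.5 128.6] 0.75 [0.6058 0.1076 0.133 ]
balance_front [246.4 244. ] 0.9 [ 0.5427 -0.0161  0.085 ]
poise_grip [227.  207.8] 0.73 [0.5305 0.0311 0.109 ]
```

View pics/w4.png

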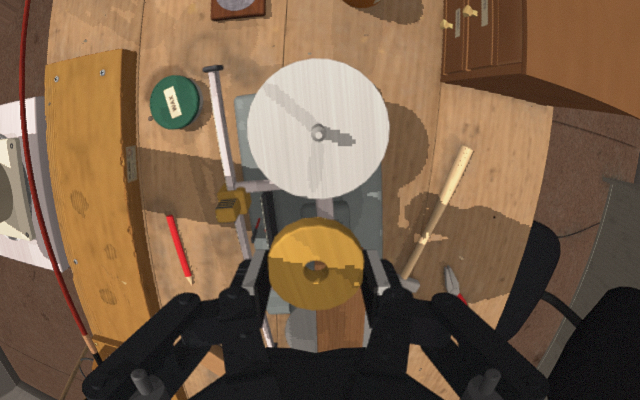

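```bash
python3 - <<'E'
from h import *
im=cv2.imread("pics/w4.png"); d=np.load("w4.npz"); c=dict(T=d["T"],K=d["K"])
a=cv2.resize(im[105:160,290:360],None,fx=5,fy=5,interpolation=cv2.INTER_CUBIC); b=cv2.resize(im[240:295,280:350],None,fx=5,fy=5,interpolation=cv2.INTER_CUBIC)
cv2.imwrite("pics/crop4.png",np.hstack([a,b]))
hsv=cv2.cvtColor(im,cv2.COLOR_BGR2HSV); m=((hsv[...,1]<30)&(hsv[...,2]>150)).astype(np.uint8); m=cv2.morphologyEx(m,cv2.MORPH_OPEN,np.ones((5,5)))
n,l,s,ce=cv2.connectedComponentsWithStats(m); k=l[150,300]; print(s[k],ce[k])
h=cv2.convexHull(np.argwhere(l==k)[:,::-1].astype(np.float32)).reshape(-1,2)
pts=np.array([watz(c,p,.133)[:2] for p in h])
f=least_squares(lambda q:np.hypot(*(pts-q[:2]).T)-q[2],[.61,.11,.055],loss="soft_l1",f_scale=.0007); print("pan",f.x,np.sort(np.abs(f.fun))[-5:])
E
```

```text
[  246    59   143   141 15192] [316.8552 128.4581]
pan [0.6087 0.1067 0.0549] [0.0004 0.0004 0.0004 0.0004 0.0005]
```

View pics/crop4.png

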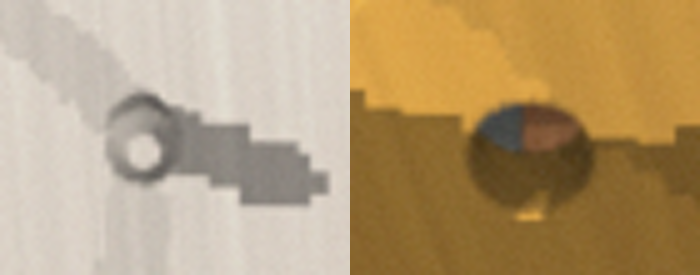

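The left crop shows the spindle, its tip at full-image (318.6,135.4). The right crop shows the bore rim centred at (316.4,271).

```bash
python3 - <<'E'
from h import *
d=np.load("w4.npz"); c=dict(T=d["T"],K=d["K"]); o=bot.get_obs(); e=o["eef_pos"]
print("tip",watz(c,(318.6,135.4),.175),"foot",watz(c,(318,131),.137)); b=watz(c,(316.4,271),e[2]+.0111); print("bore",b-e)
print(wproj(c,[.6087,.1067,.175]),wproj(c,[.6087,.1067,.133]))
for s in [(.6087,.1067),watz(c,(318.6,135.4),.175)[:2]]:
    print(toolmove(o,[s[0]-(b-e)[0],s[1]-(b-e)[1],.200],0)[0])
E
```

```text
tip [0.6094 0.1067 0.175 ] foot [0.6093 0.1063 0.137 ]
bore [-0.0004  0.0013  0.0111]
[317.4813 135.4112] [317.2591 130.0203]
[59.117   0.6586 26.6726]
[59.125   1.3593 26.6727]
```

```bash
python3 - <<'E'
from h import *
d=np.load("w4.npz"); c=dict(T=d["T"],K=d["K"]); e=bot.get_obs()["eef_pos"]
im=cv2.imread("pics/w4.png"); 
for oy in(-.0008,.0003,.0013):
    P=lambda dy,dz:wproj(c,e+[-.0004,oy+dy,dz])[1].round(1)
    print(oy,"far bottom/top rim",P(.025,-.0019),P(.025,.0111),"near top",P(-.025,.0111),"bore top rim",P(.006,.0111),P(-.006,.0111),"bore bottom far",P(.006,-.0019))
g=im[:,312:320].mean(1).astype(int); print([(r,*g[r]) for r in list(range(212,228))+list(range(254,288))+list(range(302,316))])
E
```

```text
-0.0008 far bottom/top rim 218.2 228.3 near top 313.8 bore top rim 264.2 284.7 bore bottom far 252.0
0.0003 far bottom/top rim 216.2 226.1 near top 312.2 bore top rim 262.2 282.9 bore bottom far 250.1
0.0013 far bottom/top rim 214.3 224.1 near top 310.8 bore top rim 260.4 281.2 bore bottom far 248.4
[(212, np.int64(78), np.int64(80), np.int64(84)), (213, np.int64(77), np.int64(80), np.int64(82)), (214, np.int64(78), np.int64(80), np.int64(83)), (215, np.int64(77), np.int64(79), np.int64(82)), (216, np.int64(72), np.int64(81), np.int64(90)), (217, np.int64(50), np.int64(86), np.int64(109)), (218, np.int64(39), np.int64(83), np.int64(111)), (219, np.int64(38), np.int64(83), np.int64(112)), (220, np.int64(40), np.int64(87), np.int64(116)), (221, np.int64(40), np.int64(88), np.int64(117)), (222, np.int64(40), np.int64(88), np.int64(119)), (223, np.int64(40), np.int64(88), np.int64(118)), (224, np.int64(42), np.int64(94), np.int64(127)), (225, np.int64(50), np.int64(112), np.int64(149)), (226, np.int64(60), np.int64(136), np.int64(182)), (227, np.int64(69), np.int64(154), np.int64(206)), 
[... 1709 characters left out ...]
np.int64(46), np.int64(102), np.int64(137)), (303, np.int64(44), np.int64(101), np.int64(136)), (304, np.int64(45), np.int64(101), np.int64(135)), (305, np.int64(44), np.int64(100), np.int64(135)), (306, np.int64(44), np.int64(102), np.int64(136)), (307, np.int64(46), np.int64(101), np.int64(136)), (308, np.int64(44), np.int64(100), np.int64(135)), (309, np.int64(49), np.int64(97), np.int64(130)), (310, np.int64(58), np.int64(90), np.int64(118)), (311, np.int64(72), np.int64(88), np.int64(108)), (312, np.int64(72), np.int64(88), np.int64(107)), (313, np.int64(73), np.int64(89), np.int64(107)), (314, np.int64(73), np.int64(89), np.int64(108)), (315, np.int64(73), np.int64(88), np.int64(107))]
```

```bash
python3 - <<'E'
from h import *
d=np.load("w4.npz"); c=dict(T=d["T"],K=d["K"]); e=bot.get_obs()["eef_pos"]
ob=np.array([216.5,225.3,310.5,260.3,281.8])
P=lambda oy,dy,z:wproj(c,e+[-.0004,oy+dy,z])[1]
mod=lambda p:np.array([P(p[0],.025,p[1]-.013),P(p[0],.025,p[1]),P(p[0],-.025,p[1]),P(p[0],.006,p[1]),P(p[0],-.006,p[1])])
s=least_squares(lambda p:mod(p)-ob,[.001,.011],x_scale=1e-3,diff_step=1e-3); print(s.x,s.fun)
E
```

```text
[-0.0006  0.0083] [-0.5879  0.3207 -0.1273  0.7456 -0.4187]
```

```bash
python3 -m creep '[[[30,0.8,0],[0,0,0]],[[29.7,0.8,0],[0,0,0]],[[0,0,15],[0,0,0]],[[0,0,15],[0,0,0]],[[0,0,10],[0,0,0]],[[0,0,10],[0,0,0]],[[0,0,0],[0,0,0]],[[0,0,0],[0,0,0]],[[0,0,0],[0,0,0]]]'
python3 - <<'E'
from h import *
o,c=wshot(); print(o["eef_pos"],o["ft_force"],o["grip_width"]); im=c["image"]; cv2.imwrite("pics/w5.png",im); np.savez("w5.npz",T=c["T"],K=c["K"])
cv2.imwrite("pics/crop5.png",cv2.resize(im[235:305,275:360],None,fx=7,fy=7,interpolation=cv2.INTER_CUBIC))
E
```

```text
clock: 9.32
eef_pos: [0.6107, 0.1052, 0.1772]
tool_rot: [0.687, 0.727, 0.001, 0.0]
ft_force: [-0.6, 0.6, -2.0]
grip_width: 0.0468
grasp_force: 62.5
[0.6107 0.1052 0.1772] [-0.5523  0.6405 -1.9546] 0.04675916498800968
```

View pics/crop5.png

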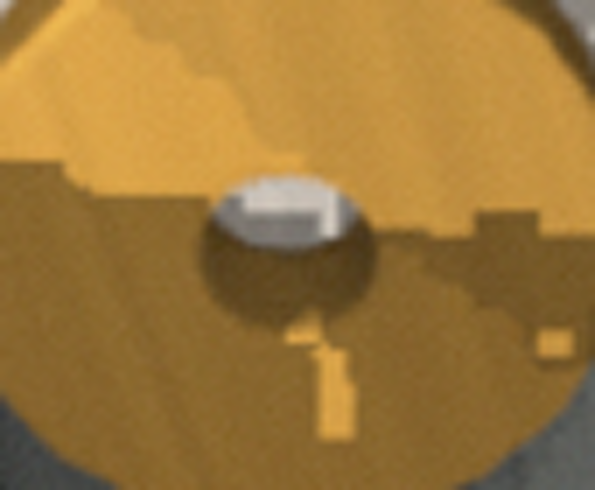

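The bore shows the pan through a lens at (316,265), with no tip visible yet. The pose stopped about 1.5 mm off, so I'll correct it and look again.

```bash
python3 -m creep '[[[1.4,-1.3,0],[0,0,0]],[[0,0,1.5],[0,0,0]],[[0,0,0],[0,0,0]],[[0,0,0],[0,0,0]]]'
python3 - <<'E'
from h import *
o,c=wshot(); e=o["eef_pos"]; print(o["eef_pos"],o["ft_force"],o["grip_width"]); im=c["image"]; cv2.imwrite("pics/w6.png",im)
b=im[235:305,275:360].copy(); a=cv2.resize(b,None,fx=5,fy=5,interpolation=cv2.INTER_CUBIC)
print("tip px in crop",(wproj(c,[.609,.1067,.175])-[275,235])*5, (wproj(c,[.6087,.1067,.175])-[275,235])*5)
s=vision.camera("scene"); q=s["image"][80:140,270:340]; cv2.imwrite("pics/crop6.png",np.hstack([a,cv2.resize(q,(350,350),interpolation=cv2.INTER_CUBIC)]))
for t in bot.get_obs,: print([t()["ft_force"] for _ in range(2)])
E
```

```text
clock: 9.88
eef_pos: [0.6088, 0.1066, 0.175]
tool_rot: [0.687, 0.727, -0.0, -0.0]
ft_force: [-0.1, 1.0, -2.3]
grip_width: 0.0466
grasp_force: 62.6
[0.6088 0.1066 0.175 ] [-0.0781  1.025  -2.2911] 0.04658382879629271
tip px in crop [206.1958 128.6166] [203.3522 128.4757]
[array([-0.0927,  0.2224, -1.3539]), array([-0.0927,  0.2224, -1.3539])]
```

View pics/crop6.png

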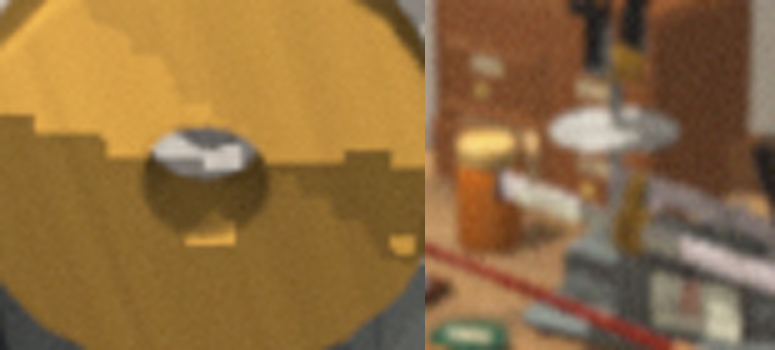

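The bore centre and the grey tip coincide at about column 316. The scene view agrees: the spindle is right under the weight. Descending in steps.

```bash
python3 -m creep '[[[0,0.5,1],[0,0,0]],[[0,0,2],[0,0,0]],[[0,0,2],[0,0,0]],[[0,0,1],[0,0,0]],[[0,0,0],[0,0,0]]]'
```

```text
clock: 10.6
eef_pos: [0.6093, 0.1066, 0.1688]
tool_rot: [0.687, 0.727, -0.0, -0.0]
ft_force: [0.5, -0.4, -2.2]
grip_width: 0.0466
grasp_force: 62.6
```

```bash
python3 -m creep '[[[0,0,4],[0,0,0]],[[0,0,4],[0,0,0]],[[0,0,4],[0,0,0]],[[0,0,0],[0,0,0]]]'; python3 -m creep '[[[0,0,4],[0,0,0]],[[0,0,4],[0,0,0]],[[0,0,4],[0,0,0]],[[0,0,0],[0,0,0]]]'
```

```text
clock: 11.1
eef_pos: [0.609, 0.1065, 0.1564]
tool_rot: [0.687, 0.727, -0.0, -0.0]
ft_force: [-0.0, -0.5, -2.2]
grip_width: 0.0469
grasp_force: 62.6
clock: 11.6
eef_pos: [0.609, 0.1065, 0.1444]
tool_rot: [0.687, 0.727, -0.0, -0.0]
ft_force: [0.2, -0.3, -0.8]
grip_width: 0.047
grasp_force: 62.6
```

```bash
for i in 1; do python3 -m creep '[[[0,0,3],[0,0,0]],[[0,0,2],[0,0,0]],[[0,0,0],[0,0,0]]]'; done; python3 -m creep '[[[0,0,2],[0,0,0]],[[0,0,0],[0,0,0]]]';python3 -m creep '[[[0,0,2],[0,0,0]],[[0,0,0],[0,0,0]]]';python3 -m creep '[[[0,0,0],[0,0,0]]]'
python3 - <<'E'
from h import *
s=vision.camera("scene"); q=s["image"][70:140,265:345]; cv2.imwrite("pics/s7.png",cv2.resize(q,None,fx=7,fy=7,interpolation=cv2.INTER_CUBIC))
E
```

```text
clock: 11.98
eef_pos: [0.6092, 0.1065, 0.1397]
tool_rot: [0.687, 0.727, -0.0, -0.0]
ft_force: [0.1, -0.3, -0.5]
grip_width: 0.0466
grasp_force: 62.6
clock: 12.22
eef_pos: [0.6093, 0.1065, 0.1378]
tool_rot: [0.687, 0.727, -0.0, -0.0]
ft_force: [-0.4, 0.3, -1.7]
grip_width: 0.0466
grasp_force: 62.6
clock: 12.48
eef_pos: [0.6092, 0.1065, 0.1358]
tool_rot: [0.687, 0.727, -0.0, -0.0]
ft_force: [0.1, 0.3, -1.5]
grip_width: 0.0466
grasp_force: 62.6
clock: 12.6
eef_pos: [0.6093, 0.1066, 0.136]
tool_rot: [0.687, 0.727, -0.0, 0.0]
ft_force: [-1.3, 0.3, -2.5]
grip_width: 0.0465
grasp_force: 62.6
```

```bash
python3 -m creep '[[[0,0,2],[0,0,0]],[[0,0,0],[0,0,0]],[[0,0,0],[0,0,0]]]'; python3 -m creep '[[[0,0,0],[0,0,0]],[[0,0,0],[0,0,0]],[[0,0,0],[0,0,0]],[[0,0,0],[0,0,0]],[[0,0,0],[0,0,0]]]' 70; python3 -m creep '[[[0,0,-20],[0,0,0]],[[0,0,-30],[0,0,0]],[[0,0,-30],[0,0,0]],[[-60,0,-10],[0,0,0]],[[0,0,0],[0,0,0]],[[0,0,0],[0,0,0]],[[0,0,0],[0,0,0]],[[0,0,0],[0,0,0]]]'
python3 - <<'E'
from h import *
o,c=wshot(); print(o["eef_pos"],o["ft_force"]); im=c["image"]; cv2.imwrite("pics/w8.png",im)
for z in (.107,.120,.133):
    print(z,brass(c,(.609,.1067),.025,z))
for q in ["spindle_tip","poise_grip","balance_front"]: print(q,vision.place_of(c,q)[:2])
s=vision.camera("scene"); q=s["image"][70:140,265:345]; cv2.imwrite("pics/s8.png",cv2.resize(q,None,fx=7,fy=7,interpolation=cv2.INTER_CUBIC))
w=cv2.resize(im[20:260,170:430],None,fx=2,fy=2); S=cv2.resize(q,(274,240),interpolation=cv2.INTER_CUBIC)
C=np.zeros((480,520+274,3),np.uint8); C[:,:520]=w; C[:240,520:]=S; C[240:,520:]=cv2.resize(cv2.imread("pics/s7.png"),(274,240)); cv2.imwrite("pics/c8.png",C)
E
```

```text
clock: 13.02
eef_pos: [0.6096, 0.1066, 0.1343]
tool_rot: [0.687, 0.727, 0.0, 0.0]
ft_force: [1.1, 0.1, -0.7]
grip_width: 0.0467
grasp_force: 62.7
clock: 13.65
eef_pos: [0.6093, 0.1066, 0.134]
tool_rot: [0.687, 0.727, -0.0, -0.0]
ft_force: [-0.2, -0.0, -1.7]
grip_width: 0.0698
grasp_force: 0.0
clock: 14.65
eef_pos: [0.6125, 0.0477, 0.2235]
tool_rot: [0.686, 0.727, -0.0, -0.0]
ft_force: [-0.7, 1.5, 0.4]
grip_width: 0.0702
grasp_force: 0.0
[0.6125 0.0477 0.2235] [-0.6908  1.4798  0.4169]
0.107 (array([0.6092, 0.1072]), array([ 316.1728,  129.1026, 2878.    ]), array([ 316.1728,  129.1026, 3054.5948]))
0.12 (array([0.6091, 0.1082]), array([ 316.1728,  129.1026, 2878.    ]), array([ 316.1728,  129.1026, 3400.3951]))
0.133 (array([0.6091, 0.1092]), array([ 316.1728,  129.1026, 2878.    ]), array([ 316.1728,  129.1026, 3808.2346]))
spindle_tip [{'position': [315.3, 133.8], 'score': 0.75}]
poise_grip [{'position': [225.8, 199.9], 'score': 0.75}]
balance_front [{'position': [241.9, 244.7], 'score': 0.64}]
```

View pics/c8.png

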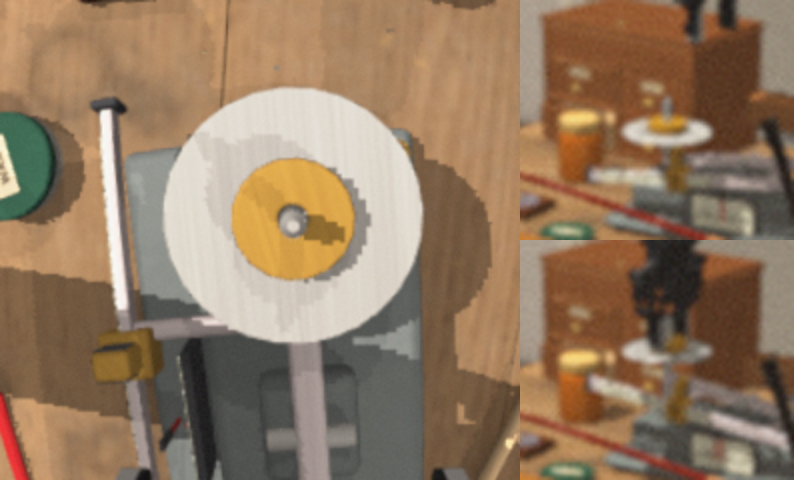

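The 200 g is home on the spindle, and the left pan is now at its lower stop, so the billet weighs less than 200 g plus the poise's present share. The poise grip is at about (227,200) in the full image and the beam end at (224,71).

```bash
python3 - <<'E'
from h import *
o,c=wshot(); hs=c["K"]
def dep(px):
    K=c["K"]; u,v=int(px[0]),int(px[1]); z=np.median(c["z_map"][v-1:v+2,u-1:u+2]); oo,d=wray(c,px); f=c["T"][:3,2]; return oo+d*z/(d@f)
E=watz(c,(224,72),.068); P=watz(c,(225.8,199.9),.103)
print("end",E,dep((222,90)),"pan",dep((290,100)),"weight",dep((340,145)))
for px in [(222,198),(226,200),(230,203),(218,201),(243,197),(245,200),(228,110),(231,150)]: print(px,dep(px))
t=c["T"]
S=np.array([.6087,.1067])
for P in (P,):
    d=(E-P)[:2]; L=np.hypot(*d); d/=L; n=np.array([d[1],-d[0]]); print("P",P,"dist",L,"poise pos",172-L*1e3,"yaw",np.degrees(np.arctan2(-d[0],d[1])),"pan off",n@(S-E[:2]),"pan along from end",d@(E[:2]-S))
E
```

```text
end [0.5171 0.1567 0.068 ] [0.518  0.1384 0.0753] pan [0.5866 0.1292 0.1076] weight [0.6294 0.0952 0.1203]
(222, 198) [0.531  0.0443 0.1179]
(226, 200) [0.5348 0.0428 0.1184]
(230, 203) [0.5383 0.0402 0.1181]
(218, 201) [0.5273 0.0415 0.1183]
(243, 197) [0.5444 0.0384 0.0935]
(245, 200) [0.5462 0.0354 0.093 ]
(228, 110) [0.5249 0.1189 0.0762]
(231, 150) [0.5295 0.0807 0.0803]
P [0.5301 0.0378 0.103 ] dist 0.11961317424147473 poise pos 52.38682575852526 yaw 6.231130057904608 pan off 0.08565297740174399 pan along from end 0.05961259587526215
```

```bash
cat >> h.py <<'E'
F=np.array([.5361,-.0118]); YB=np.array([-.108,.9942]); XB=np.array([.9942,.108])
def cloud(c,u0,u1,v0,v1):
    out=[]; f=c["T"][:3,2]
    for v in range(v0,v1):
        for u in range(u0,u1):
            z=c["z_map"][v,u]
            if z>0: oo,d=wray(c,(u,v)); out.append(oo+d*z/(d@f))
    return np.array(out)
def poise(c,box,zmin,zmax):
    P=cloud(c,*box); P=P[(P[:,2]>zmin)&(P[:,2]<zmax)]; q=np.c_[(P[:,:2]-F)@XB,(P[:,:2]-F)@YB]*1e3
    lo,hi=np.percentile(q,3,0),np.percentile(q,97,0); m=(lo+hi)/2; return len(P),lo,hi,m,F+(m[0]*XB+m[1]*YB)/1e3,np.median(P[:,2])
E
python3 - <<'E'
from h import *
o,c=wshot(); r=poise(c,(205,260,175,225),.1155,.125); print(r)
print(toolmove(o,[*r[4],.16],np.deg2rad(96.2)))
E
```

```text
(281, array([-5.1208, 44.7536]), array([10.573 , 58.2395]), array([ 2.7261, 51.4966]), array([0.5332, 0.0397]), np.float64(0.11788903283141008))
(array([ -2.6867, -79.7912,  63.952 ]), np.float64(1.520010960297809))
```

```bash
python3 -m creep '[[[-1,-40,0],[0,0,0]],[[-1.7,-39.8,0],[0,0,0]],[[0,0,10],[0,0,-0.18]],[[0,0,10],[0,0,-0.18]],[[0,0,0],[0,0,-0.18]],[[0,0,0],[0,0,-0.18]],[[0,0,0],[0,0,-0.18]],[[0,0,0],[0,0,-0.18]],[[0,0,0],[0,0,-0.18]],[[0,0,0],[0,0,-0.18]],[[0,0,0],[0,0,-0.18]],[[0,0,0],[0,0,0]]]' 24
python3 -m creep '[[[0,0,0],[0,0,0]],[[0,0,0],[0,0,0]]]'
python3 - <<'E'
from h import *
o,c=wshot(); print(o["grip_width"],wproj(c,[.533,.040,.118])); u,v=wproj(c,[.533,.040,.118]).astype(int); r=poise(c,(u-35,u+35,v-35,v+35),.1155,.125); print(r)
print(toolmove(o,[*r[4],.106],np.deg2rad(96.2))); cv2.imwrite("pics/w9.png",c["image"])
for q in["poise_grip","balance_front"]: print(vision.place_of(c,q)[:1])
E
```

```text
clock: 16.5
eef_pos: [0.5333, 0.0394, 0.2041]
tool_rot: [-0.052, 0.999, -0.0, 0.0]
ft_force: [0.2, 0.4, 0.3]
grip_width: 0.024
grasp_force: 0.0
clock: 16.75
eef_pos: [0.5332, 0.0394, 0.204]
tool_rot: [-0.052, 0.999, -0.0, -0.0]
ft_force: [0.6, -0.2, -0.3]
grip_width: 0.024
grasp_force: 0.0
0.024006793937885913 [316.9792 208.5768]
(372, array([-6.2453, 44.7243]), array([ 9.7607, 58.1665]), array([ 1.7577, 51.4454]), array([0.5323, 0.0395]), np.float64(0.11784845044860821))
(array([ 0.9308,  0.2243, 98.0001]), np.float64(-0.0033607436008489255))
[{'position': [314.3, 200.1], 'score': 0.71}]
[{'position': [255.7, 199.1], 'score': 0.93}]
```

```bash
python3 -m creep '[[[0.9,0.2,40],[0,0,0]],[[0,0,35],[0,0,0]],[[0,0,15],[0,0,0]],[[0,0,6],[0,0,0]],[[0,0,0],[0,0,0]],[[0,0,0],[0,0,0]]]'
python3 - <<'E'
from h import *
o=bot.get_obs(); print(o["eef_pos"],o["ft_force"],R.from_quat(o["tool_rot"]).as_matrix()[:,1])
E
```

```text
clock: 17.65
eef_pos: [0.5334, 0.0396, 0.1093]
tool_rot: [-0.053, 0.999, 0.0, 0.001]
ft_force: [-0.3, 0.0, 0.5]
grip_width: 0.0242
grasp_force: 0.0
[0.5334 0.0396 0.1093] [-0.3463  0.0382  0.4973] [-0.1059  0.9944 -0.0001]
```

```bash
python3 -m creep '[[[0,-4,0],[0,0,0]],[[0,-4,0],[0,0,0]],[[0,-4,0],[0,0,0]],[[0,-4,0],[0,0,0]],[[0,-4,0],[0,0,0]],[[0,-4,0],[0,0,0]]]';  python3 -m creep '[[[0,-4,0],[0,0,0]],[[0,-4,0],[0,0,0]],[[0,-4,0],[0,0,0]],[[0,-4,0],[0,0,0]],[[0,-3,0],[0,0,0]],[[0,0,0],[0,0,0]],[[0,0,0],[0,0,0]],[[0,0,0],[0,0,0]],[[0,0,0],[0,0,0]],[[0,0,0],[0,0,0]],[[0,0,0],[0,0,0]],[[0,0,0],[0,0,0]]]'
cat >> h.py <<'E'
def tilt(c,n=0):
    """beam tilt from depth: left front beam top height and pan"""
    out=[]
    for y in (100,120,140,155):
        p=F+(0*XB+y*1e-3*YB); u,v=wproj(c,[*p,.088]).astype(int)
        if 0<=u-6 and u+6<640 and 0<=v-6 and v+6<400:
            P=cloud(c,u-6,u+6,v-6,v+6); q=P[np.abs((P[:,:2]-F)@XB)<.012]; q=q[q[:,2]>.05]
            if len(q): out.append((y,round(float(np.percentile(q[:,2],80)),4)))
    return out
E
python3 - <<'E'
from h import *
o,c=wshot(); print(o["eef_pos"],o["ft_force"]); im=c["image"]; cv2.imwrite("pics/w10.png",im); print(tilt(c))
r=poise(c,(250,380,190,300),.09,.14); print(r)
s=vision.camera("scene"); q=cv2.resize(s["image"][70:140,265:345],(457,400),interpolation=cv2.INTER_CUBIC)
cv2.imwrite("pics/c10.png",np.hstack([cv2.resize(im[100:340,120:320],(333,400)),q]))
t=vision.camera("top"); 
for p in [(.6087,.1067)]:
    from numpy import *
E
```

```text
clock: 18.4
eef_pos: [0.5349, 0.0154, 0.108]
tool_rot: [-0.053, 0.999, 0.0, -0.0]
ft_force: [0.5, 1.9, 1.0]
grip_width: 0.0239
grasp_force: 0.8
clock: 19.9
eef_pos: [0.5369, -0.0032, 0.108]
tool_rot: [-0.053, 0.999, 0.0, -0.0]
ft_force: [0.2, 0.7, 0.6]
grip_width: 0.024
grasp_force: 0.1
[ 0.5369 -0.0032  0.108 ] [0.2324 0.6906 0.6315]
[(100, 0.0847), (120, 0.083), (140, 0.0813), (155, 0.0797)]
(4689, array([ -9.839 , -23.5977]), array([10.1935, 31.7318]), array([0.1773, 4.0671]), array([ 0.5358, -0.0077]), np.float64(0.12034767949948849))
```

View pics/c10.png

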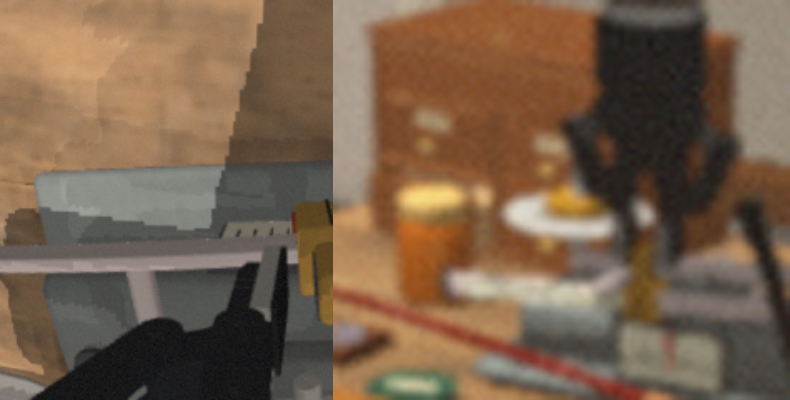

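The poise is near its zero. The beam hangs at about +0.09, possibly still settling. I'll ease the finger off and re-measure.

```bash
python3 -m creep '[[[0,4,0],[0,0,0]],[[0,0,0],[0,0,0]],[[0,0,0],[0,0,0]],[[0,0,0],[0,0,0]],[[0,0,0],[0,0,0]],[[0,0,0],[0,0,0]],[[0,0,0],[0,0,0]],[[0,0,0],[0,0,0]]]'
python3 - <<'E'
from h import *
o,c=wshot(); print(o["eef_pos"],o["ft_force"]); cv2.imwrite("pics/w11.png",c["image"]); print(tilt(c))
u,v=wproj(c,[*(F+.014*YB),.12]).astype(int); print(u,v)
P=cloud(c,u-60,u+60,v-60,v+60); q=np.c_[(P[:,:2]-F)@np.c_[XB,YB]*1e3,P[:,2]*1e3]
# side view of the saddle (front face): x about -13, z 75..95
f=q[(q[:,0]<-8)&(q[:,0]>-20)&(q[:,2]>70)&(q[:,2]<100)]; print(len(f),np.percentile(f,[3,50,97],0))
g=q[(q[:,2]>110)&(q[:,2]<130)&(abs(q[:,0])<14)]; print(len(g),np.percentile(g,[3,50,97],0)); print("TCP along",(o["eef_pos"][:2]-F)@YB*1e3)
E
```

```text
clock: 21.05
eef_pos: [0.5365, 0.0007, 0.108]
tool_rot: [-0.053, 0.999, 0.0, 0.0]
ft_force: [-0.4, -0.1, -0.5]
grip_width: 0.0236
grasp_force: 0.0
[0.5365 0.0007 0.108 ] [-0.393  -0.1277 -0.4585]
[(100, 0.0822), (120, 0.0799), (140, 0.0778), (155, 0.0761)]
319 270
677 [[-9.8261 -1.1355 74.3147]
 [-8.9633  9.7972 88.5959]
 [-8.1592 20.2062 98.2687]]
2249 [[ -9.8107 -11.1529 111.7341]
 [ -4.5744  12.6205 122.2043]
 [ 10.1902  34.7847 129.1913]]
TCP along 12.420816879085399
```

With the finger clear the beam sits at the left stop (slope about 0.11–0.12) with the poise near zero, so the billet weighs less than 200 g. I'll swap the 200 g for a 100 g.

```bash
python3 -m creep '[[[0,0,-20],[0,0,0]],[[0,0,-40],[0,0,0]],[[0,0,-40],[0,0,0]],[[0,0,0],[0,0,0.18]],[[0,0,0],[0,0,0.18]],[[0,0,0],[0,0,0.18]],[[0,0,0],[0,0,0.18]],[[0,0,0],[0,0,0.18]],[[0,0,0],[0,0,0.18]],[[0,0,0],[0,0,0.18]],[[0,0,0],[0,0,0.18]],[[0,0,0],[0,0,0.18]]]' 72
python3 - <<'E'
from h import *
o=bot.get_obs(); print(o["eef_pos"],toolmove(o,[.6093,.1066,.2],np.deg2rad(3.5)))
E
```

```text
clock: 22.6
eef_pos: [0.5364, 0.0007, 0.208]
tool_rot: [0.689, 0.725, -0.0, -0.0]
ft_force: [-0.5, -0.2, -0.2]
grip_width: 0.0722
grasp_force: 0.0
[0.5364 0.0007 0.208 ] (array([102.0032,  78.1969,   7.9605]), np.float64(-0.010062419841440073))
```

```bash
python3 -m creep '[[[21,39,0],[0,0,0]],[[21,39,0],[0,0,0]],[[0,0,0],[0,0,0]],[[0,0,0],[0,0,0]],[[0,0,0],[0,0,0]]]'
python3 - <<'E'
from h import *
o,c=wshot(); print(o["eef_pos"],brass(c,(.609,.1067),.025,.107)); cv2.imwrite("pics/w12.png",c["image"])
im=c["image"]; hsv=cv2.cvtColor(im,cv2.COLOR_BGR2HSV); m=((hsv[...,1]<30)&(hsv[...,2]>150)).astype(np.uint8); m=cv2.morphologyEx(m,cv2.MORPH_OPEN,np.ones((5,5)))
n,l,s,ce=cv2.connectedComponentsWithStats(m); g=wproj(c,[.609,.1067,.107]); k=1+np.argmax(s[1:,4]); h=cv2.convexHull(np.argwhere(l==k)[:,::-1].astype(np.float32)).reshape(-1,2)
for z in(.107,.11,.12):
    pts=np.array([watz(c,p,z)[:2] for p in h]); f=least_squares(lambda q:np.hypot(*(pts-q[:2]).T)-q[2],[.61,.11,.055],loss="soft_l1",f_scale=.0007); print(z,"pan",f.x)
P=cloud(c,int(g[0])-50,int(g[0])+50,int(g[1])-50,int(g[1])+50); print(np.percentile(P[:,2],[5,25,50,75,95]))
print(toolmove(o,[.6093,.1066,.15],np.deg2rad(3.5)))
E
```

```text
clock: 23.22
eef_pos: [0.6112, 0.0465, 0.2083]
tool_rot: [0.687, 0.727, -0.0, -0.0]
ft_force: [-0.7, -0.5, 0.4]
grip_width: 0.0719
grasp_force: 0.0
[0.6112 0.0465 0.2083] (array([0.6093, 0.1071]), array([ 317.9511,  129.3495, 3291.5   ]), array([ 317.9511,  129.3495, 3463.0333]))
0.107 pan [0.6087 0.1067 0.0551]
0.11 pan [0.6087 0.1069 0.0544]
0.12 pan [0.6086 0.1077 0.0522]
[0.1079 0.1087 0.1094 0.1214 0.1227]
(array([60.0977,  1.5319, 58.3161]), np.float64(-0.004819202484567242))
```

```bash
python3 -m creep '[[[30,0.8,0],[0,0,0]],[[30.1,0.7,0],[0,0,0]],[[0,0,40],[0,0,0]],[[0,0,38],[0,0,0]],[[0,0,10],[0,0,0]],[[0,0,0],[0,0,0]],[[0,0,0],[0,0,0]]]'
```

```text
clock: 24.15
eef_pos: [0.6113, 0.1072, 0.1222]
tool_rot: [0.687, 0.727, 0.001, 0.001]
ft_force: [-0.7, -0.2, 0.6]
grip_width: 0.0724
grasp_force: 0.0
```

```bash
python3 -m creep '[[[-0.4,-2,6],[0,0,0]],[[0,0,5],[0,0,0]],[[0,0,0],[0,0,0]],[[0,0,0],[0,0,0]]]'
```

```text
clock: 24.65
eef_pos: [0.6081, 0.1067, 0.109]
tool_rot: [0.687, 0.727, -0.0, -0.0]
ft_force: [0.0, -0.1, -0.3]
grip_width: 0.072
grasp_force: 0.0
```

```bash
python3 -m creep '[[[0,1.2,-1],[0,0,0]],[[0,0,0],[0,0,0]],[[0,0,0],[0,0,0]]]'
```

```text
clock: 25.02
eef_pos: [0.6093, 0.1068, 0.1101]
tool_rot: [0.687, 0.727, 0.0, 0.0]
ft_force: [-1.2, 0.1, -0.5]
grip_width: 0.0718
grasp_force: 0.0
```

```bash
python3 -m creep '[[[0,0,0],[0,0,0]],[[0,0,0],[0,0,0]],[[0,0,0],[0,0,0]],[[0,0,0],[0,0,0]],[[0,0,0],[0,0,0]]]' 44;  python3 -m creep '[[[0,0,-6],[0,0,0]],[[0,0,-6],[0,0,0]],[[0,0,-6],[0,0,0]],[[0,0,-6],[0,0,0]]]'
```

```text
clock: 25.65
eef_pos: [0.6094, 0.1068, 0.1101]
tool_rot: [0.687, 0.727, 0.0, 0.0]
ft_force: [0.6, -0.2, -0.2]
grip_width: 0.0467
grasp_force: 61.5
clock: 26.15
eef_pos: [0.6091, 0.1068, 0.1345]
tool_rot: [0.687, 0.727, -0.0, -0.0]
ft_force: [-0.7, 0.3, -1.0]
grip_width: 0.0466
grasp_force: 61.8
```

```bash
python3 -m creep '[[[0,0,-12],[0,0,0]],[[0,0,-25],[0,0,0]],[[0,0,-35],[0,0,0]],[[0,0,-10],[0,0,0]],[[54.3,-31.3,0],[0,0,0]],[[54.3,-31.3,0],[0,0,0]],[[54.3,-31.3,0],[0,0,0]],[[0,0,50],[0,0,0]],[[0,0,50],[0,0,0]],[[0,0,50],[0,0,0]],[[0,0,0],[0,0,0]],[[0,0,0],[0,0,0]]]'
python3 - <<'E'
from h import *
o,c=wshot(); im=c["image"]; cv2.imwrite("pics/w13.png",im); print(o["eef_pos"],toolmove(o,[.506,.2642,.0145],np.deg2rad(3.5)))
print(brass(c,o["eef_pos"][:2],.025,o["eef_pos"][2]-.002)[0]-o["eef_pos"][:2],brass(c,(.502,.318),.018,.012)[0])
E
```

```text
clock: 27.65
eef_pos: [0.5075, 0.264, 0.0673]
tool_rot: [0.687, 0.727, 0.001, 0.0]
ft_force: [0.4, -0.1, -1.4]
grip_width: 0.0466
grasp_force: 62.8
[0.5075 0.264  0.0673] (array([ 0.2121, -1.5275, 52.8041]), np.float64(-0.0042318441192283895))
[-0.0007 -0.0008] [0.5019 0.3181]
```

```bash
python3 -m creep '[[[0.2,-1.5,20],[0,0,0]],[[0,0,20],[0,0,0]],[[0,0,8],[0,0,0]],[[0,0,3],[0,0,0]],[[0,0,0],[0,0,0]],[[0,0,0],[0,0,0]]]'
```

```text
clock: 28.45
eef_pos: [0.5057, 0.2641, 0.0159]
tool_rot: [0.687, 0.727, 0.001, 0.0]
ft_force: [-0.5, 0.4, -1.3]
grip_width: 0.0465
grasp_force: 62.8
```

```bash
python3 -m creep '[[[0,0,1],[0,0,0]],[[0,0,0],[0,0,0]],[[0,0,0],[0,0,0]],[[0,0,0],[0,0,0]],[[0,0,0],[0,0,0]]]' 75;  python3 -m creep '[[[0,0,-30],[0,0,0]],[[0,0,-25],[0,0,0]],[[54,-1,0],[0,0,0]],[[0,0,0],[0,0,0]],[[0,0,0],[0,0,0]]]'
python3 - <<'E'
from h import *
o,c=wshot(); im=c["image"]; cv2.imwrite("pics/w14.png",im); x=brass(c,(.502,.318),.018,.012); print(o["eef_pos"],x,brass(c,(.506,.264),.025,.012))
print(toolmove(o,[.502,.3182,.0145],np.deg2rad(4)))
E
```

```text
clock: 29.08
eef_pos: [0.505, 0.2637, 0.014]
tool_rot: [0.687, 0.727, -0.0, 0.0]
ft_force: [-0.0, -0.3, 0.4]
grip_width: 0.0748
grasp_force: 0.0
clock: 29.7
eef_pos: [0.5004, 0.3174, 0.0686]
tool_rot: [0.686, 0.727, -0.001, 0.0]
ft_force: [-0.1, -0.2, -0.2]
grip_width: 0.0747
grasp_force: 0.0
[0.5004 0.3174 0.0686] (array([0.5017, 0.317 ]), array([ 317.8528,  225.7273, 2145.    ]), array([ 317.8528,  225.7273, 2440.7614])) (array([0.5046, 0.2616]), array([ 317.2525,  292.4639, 3109.    ]), array([ 317.2525,  292.4639, 3435.3884]))
(array([ 0.7436,  1.6818, 54.0818]), np.float64(-0.012064628409296674))
```

View pics/w14.png

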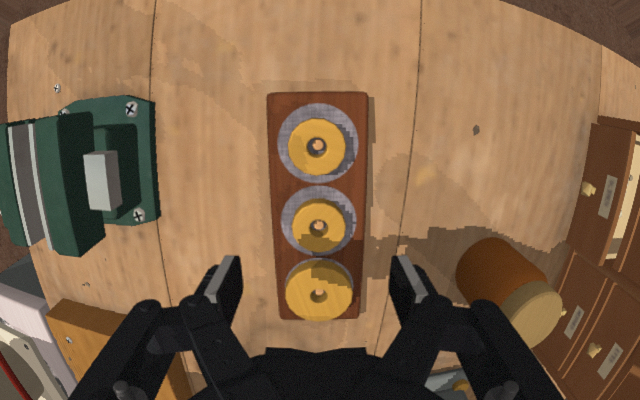

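The 200 g is back on its dowel at (318,293), and the middle 100 g is at (318,226). I have now viewed 12 pictures, two over the allowance of 10, so from here I'll use numbers only. Next I'll take the middle 100 g.

```bash
python3 -m creep '[[[0.7,1.3,25],[0,0,0]],[[0,0,20],[0,0,0]],[[0,0,8.5],[0,0,0]],[[0,0,0],[0,0,0]],[[0,0,0],[0,0,0]]]'; python3 -m creep '[[[0,0,0],[0,0,0]],[[0,0,0],[0,0,0]],[[0,0,0],[0,0,0]],[[0,0,0],[0,0,0]],[[0,0,0],[0,0,0]],[[0,0,0],[0,0,0]],[[0,0,0],[0,0,0]]]' 30;  python3 -m creep '[[[0,0,-30],[0,0,0]],[[0,0,-60],[0,0,0]],[[0,0,-60],[0,0,0]],[[0,0,-60],[0,0,0]],[[0,0,0],[0,0,0]],[[0,0,0],[0,0,0]]]'
```

```text
clock: 30.38
eef_pos: [0.5028, 0.3184, 0.0163]
tool_rot: [0.687, 0.727, 0.001, 0.0]
ft_force: [-0.2, 0.3, -0.0]
grip_width: 0.0752
grasp_force: 0.0
clock: 31.25
eef_pos: [0.5027, 0.3187, 0.0165]
tool_rot: [0.687, 0.727, 0.001, 0.0]
ft_force: [-1.1, -0.5, 5.3]
grip_width: 0.0322
grasp_force: 59.8
clock: 32.0
eef_pos: [0.5019, 0.3182, 0.2249]
tool_rot: [0.687, 0.727, -0.0, -0.0]
ft_force: [-0.0, 0.5, -1.4]
grip_width: 0.0324
grasp_force: 60.0
```

```bash
python3 -m creep '[[[-55.4,18.7,0],[0,0,0]],[[-55.4,18.7,0],[0,0,0]],[[-55.4,18.7,0],[0,0,0]],[[-55.4,18.7,0],[0,0,0]],[[-55.4,18.7,0],[0,0,0]],[[0,0,0],[0,0,0]],[[0,0,0],[0,0,0]]]'
cat >> h.py <<'E'
def bore(im,u=316,v=269,w=14):
    b=im[v-w-4:v+w+4,u-w:u+w,2].astype(float); b=cv2.GaussianBlur(b,(3,3),0); m=(b<122).astype(np.uint8)
    n,l,s,ce=cv2.connectedComponentsWithStats(m); k=1+np.argmax(s[1:,4]); x,y,ww,hh,a=s[k]; return u-w+x+(ww-1)/2, v-w-4+y+(hh-1)/2, ww,hh,a
E
python3 - <<'E'
from h import *
d=np.load("w4.npz"); c4=dict(T=d["T"],K=d["K"],image=cv2.imread("pics/w4.png")); e4=np.array([.6113,.0468,.2258])
print("w4 bore",bore(c4["image"]))
o,c=wshot(); e=o["eef_pos"]; im=c["image"]; cv2.imwrite("pics/w15.png",im); print(e,o["grip_width"],"bore",bore(im))
for z in(.0019,.0045,.0065): print(z,brass(c4,e4[:2],.025,e4[2]-z)[0]-e4[:2],brass(c,e[:2],.018,e[2]-z)[0]-e[:2],brass(c,e[:2],.018,e[2]-z)[1:])
hsv=cv2.cvtColor(im,cv2.COLOR_BGR2HSV); m=((hsv[...,1]<30)&(hsv[...,2]>150)).astype(np.uint8); m=cv2.morphologyEx(m,cv2.MORPH_OPEN,np.ones((5,5)))
n,l,s,ce=cv2.connectedComponentsWithStats(m); k=1+np.argmax(s[1:,4]); h=cv2.convexHull(np.argwhere(l==k)[:,::-1].astype(np.float32)).reshape(-1,2)
pts=np.array([watz(c,p,.133)[:2] for p in h]); f=least_squares(lambda q:np.hypot(*(pts-q[:2]).T)-q[2],[.61,.11,.055],loss="soft_l1",f_scale=.0007); print("pan",f.x)
g=im[:,312:320].mean(1).astype(int)[:,2]; print([(r,int(g[r])) for r in list(range(222,242))+list(range(256,304))])
E
```

```text
clock: 32.88
eef_pos: [0.6101, 0.0469, 0.2231]
tool_rot: [0.687, 0.727, -0.002, -0.002]
ft_force: [-0.3, -1.1, -1.5]
grip_width: 0.032
grasp_force: 60.0
w4 bore (np.float64(316.0), np.float64(271.0), np.int32(27), np.int32(21), np.int32(415))
[0.6101 0.0469 0.2231] 0.03196567859511439 bore (np.float64(316.0), np.float64(270.0), np.int32(27), np.int32(21), np.int32(433))
0.0019 [-0.0006 -0.0009] [-0.0007 -0.0004] (array([ 314.5342,  265.4015, 3453.    ]), array([ 314.5342,  265.4015, 4174.1209]))
0.0045 [-0.0005 -0.0023] [-0.0006 -0.0018] (array([ 314.5342,  265.4015, 3453.    ]), array([ 314.5342,  265.4015, 4023.1041]))
0.0065 [-0.0005 -0.0034] [-0.0006 -0.003 ] (array([ 314.5342,  265.4015, 3453.    ]), array([ 314.5342,  265.4015, 3912.49  ]))
pan [0.6087 0.1067 0.0549]
[(222, 72), (223, 70), (224, 72), (225, 70), (226, 69), (227, 71), (228, 68), (229, 72), (230, 101), (231, 115), (232, 115), (233, 114), (234, 116), (235, 118), (236, 120), (237, 123), (238, 131), (239, 150), (240, 205), (241, 210), (256, 199), (257, 199), (258, 192), (259, 154), (260, 107), (261, 82), (262, 81), (263, 83), (264, 83), (265, 84), (266, 86), (267, 92), (268, 93), (269, 92), (270, 98), (271, 98), (272, 98), (273, 99), (274, 100), (275, 100), (276, 99), (277, 101), (278, 99), (279, 102), (280, 114), (281, 131), (282, 141), (283, 141), (284, 140), (285, 140), (286, 139), (287, 140), (288, 141), (289, 141), (290, 141), (291, 140), (292, 141), (293, 141), (294, 140), (295, 140), (296, 139), (297, 133), (298, 115), (299, 88), (300, 96), (301, 106), (302, 106), (303, 106)]
```

```bash
python3 -m creep '[[[30,1,0],[0,0,0]],[[29.7,1,0],[0,0,0]],[[0,0,15],[0,0,0]],[[0,0,15],[0,0,0]],[[0,0,10],[0,0,0]],[[0,0,4],[0,0,0]],[[0,0,0],[0,0,0]],[[0,0,0],[0,0,0]]]'
```

```text
clock: 33.92
eef_pos: [0.6103, 0.1065, 0.1821]
tool_rot: [0.687, 0.727, 0.0, 0.0]
ft_force: [0.3, 0.5, -0.7]
grip_width: 0.0326
grasp_force: 60.0
```

```bash
python3 -m creep '[[[0.1,-1,2],[0,0,0]],[[0,0,2],[0,0,0]],[[0,0,0],[0,0,0]],[[0,0,0],[0,0,0]]]'
```

```text
clock: 34.42
eef_pos: [0.6089, 0.1069, 0.1775]
tool_rot: [0.687, 0.727, -0.0, 0.0]
ft_force: [0.3, -0.2, -0.9]
grip_width: 0.0323
grasp_force: 60.0
```

```bash
python3 -m creep '[[[-0.2,0.3,2],[0,0,0]],[[0,0,2],[0,0,0]],[[0,0,2],[0,0,0]],[[0,0,1],[0,0,0]],[[0,0,0],[0,0,0]]]'
```

```text
clock: 35.05
eef_pos: [0.6091, 0.1067, 0.1703]
tool_rot: [0.687, 0.727, -0.0, -0.0]
ft_force: [-0.1, 0.4, -1.1]
grip_width: 0.0326
grasp_force: 60.0
```

```bash
python3 -m creep '[[[0,0,3],[0,0,0]],[[0,0,3],[0,0,0]],[[0,0,3],[0,0,0]],[[0,0,0],[0,0,0]]]';python3 -m creep '[[[0,0,5],[0,0,0]],[[0,0,5],[0,0,0]],[[0,0,5],[0,0,0]],[[0,0,4],[0,0,0]],[[0,0,0],[0,0,0]]]'; python3 -m creep '[[[0,0,2],[0,0,0]],[[0,0,2],[0,0,0]],[[0,0,0],[0,0,0]],[[0,0,0],[0,0,0]]]'
```

```text
clock: 35.55
eef_pos: [0.609, 0.1067, 0.161]
tool_rot: [0.687, 0.727, -0.0, -0.0]
ft_force: [-0.1, 0.2, -0.5]
grip_width: 0.0326
grasp_force: 60.0
clock: 36.17
eef_pos: [0.609, 0.1067, 0.142]
tool_rot: [0.687, 0.727, -0.0, -0.0]
ft_force: [-0.9, 0.1, -0.5]
grip_width: 0.0327
grasp_force: 60.0
clock: 36.67
eef_pos: [0.6092, 0.1067, 0.1386]
tool_rot: [0.687, 0.727, 0.0, 0.0]
ft_force: [-0.2, 0.2, -1.8]
grip_width: 0.0327
grasp_force: 60.0
```

```bash
python3 -m creep '[[[0,0,1.5],[0,0,0]],[[0,0,0],[0,0,0]]]'; python3 -m creep '[[[0,0,0],[0,0,0]],[[0,0,0],[0,0,0]],[[0,0,0],[0,0,0]],[[0,0,0],[0,0,0]]]' 60; python3 -m creep '[[[0,0,-20],[0,0,0]],[[0,0,-30],[0,0,0]],[[0,0,-30],[0,0,0]],[[-60,0,0],[0,0,0]],[[0,0,0],[0,0,0]],[[0,0,0],[0,0,0]],[[0,0,0],[0,0,0]]]'
python3 - <<'E'
from h import *
o,c=wshot(); cv2.imwrite("pics/w16.png",c["image"]); print(o["eef_pos"],brass(c,(.609,.1067),.018,.133))
g=wproj(c,[.609,.1067,.133]).astype(int); P=cloud(c,g[0]-50,g[0]+50,g[1]-50,g[1]+50); r=np.hypot(*(P[:,:2]-[.609,.1067]).T)
print("pan z",np.median(P[(r>.03)&(r<.05),2]),"weight top",np.median(P[(r>.008)&(r<.015),2]))
u,v=wproj(c,[*(F+.0135*YB),.118]).astype(int); print(u,v); print(poise(c,(u-35,u+35,v-30,v+30),.116,.135))
E
```

```text
clock: 36.92
eef_pos: [0.6095, 0.1067, 0.1373]
tool_rot: [0.687, 0.727, 0.0, 0.0]
ft_force: [1.1, -0.3, 0.6]
grip_width: 0.0325
grasp_force: 60.2
clock: 37.42
eef_pos: [0.6092, 0.1067, 0.137]
tool_rot: [0.687, 0.727, -0.0, -0.0]
ft_force: [-1.0, 0.7, -0.5]
grip_width: 0.06
grasp_force: 0.0
clock: 38.3
eef_pos: [0.6124, 0.0477, 0.2166]
tool_rot: [0.686, 0.727, -0.0, -0.0]
ft_force: [-0.4, -0.1, 0.4]
grip_width: 0.0601
grasp_force: 0.0
[0.6124 0.0477 0.2166] (array([0.6092, 0.1062]), array([ 316.1432,  134.2689, 1946.5   ]), array([ 316.1432,  134.2689, 2102.1761]))
pan z 0.13427950400527525 weight top 0.14733192344481244
226 246
(294, array([-3.5899,  1.512 ]), array([12.4724, 13.6442]), array([4.4413, 7.5781]), array([ 0.5397, -0.0038]), np.float64(0.12497969493366004))
```

The 100 g is home: its top is 13.05 mm above the pan, and the pan is at the upper stop. Now the poise.

```bash
python3 -m creep '[[[-23.4,-39,-5],[0,0,0]],[[-23.4,-39,0],[0,0,0]],[[0,0,0],[0,0,-0.18]],[[0,0,0],[0,0,-0.18]],[[0,0,0],[0,0,-0.18]],[[0,0,0],[0,0,-0.18]],[[0,0,0],[0,0,-0.18]],[[0,0,0],[0,0,-0.18]],[[0,0,0],[0,0,-0.18]],[[0,0,0],[0,0,-0.18]],[[0,0,0],[0,0,-0.18]],[[0,0,0],[0,0,0]]]' 24
python3 - <<'E'
from h import *
o,c=wshot(); print(o["grip_width"]); u,v=wproj(c,[*(F+.008*YB),.124]).astype(int); r=poise(c,(u-40,u+40,v-40,v+40),.119,.135); print(u,v,r)
print(toolmove(o,[*r[4],.111],np.deg2rad(96.2)),tilt(c)); cv2.imwrite("pics/w17.png",c["image"])
E
```

```text
clock: 39.85
eef_pos: [0.5374, -0.0035, 0.2219]
tool_rot: [-0.053, 0.999, 0.0, -0.0]
ft_force: [-1.2, -0.2, 0.7]
grip_width: 0.0242
grasp_force: 0.0
0.024157644938615375
316 201 (373, array([-4.6985, -1.2498]), array([11.6073, 12.0667]), array([3.4544, 5.4084]), array([ 0.539, -0.006]), np.float64(0.12528415442229335))
(array([ -1.2854,  -2.6698, 110.9103]), np.float64(-0.0027546241609384126)) [(100, 0.1045), (120, 0.1065), (140, 0.109), (155, 0.1105)]
```

```bash
python3 -m creep '[[[-1.3,-2.7,40],[0,0,0]],[[0,0,40],[0,0,0]],[[0,0,20],[0,0,0]],[[0,0,10],[0,0,0]],[[0,0,0],[0,0,0]],[[0,0,0],[0,0,0]]]'
cat >> h.py <<'E'
def beam(c):
    z=dict(tilt(c)); zz={100:(.09335,.0929),120:(.0932,.1108),140:(.0934,.130),155:(.0933,.1433)}
    return [(y,round((zz[y][0]-z[y])/zz[y][1],4)) for y in z]
E
python3 -c "
from h import *
o=bot.get_obs(); print(o['eef_pos'],(o['eef_pos'][:2]-F)@YB*1e3,(o['eef_pos'][:2]-F)@XB*1e3)"
```

```text
clock: 40.65
eef_pos: [0.54, -0.0068, 0.1132]
tool_rot: [-0.053, 0.999, -0.0, 0.001]
ft_force: [0.4, 0.4, 0.3]
grip_width: 0.024
grasp_force: 0.0
[ 0.54   -0.0068  0.1132] 4.530978446147877 4.36809618470036
```

```bash
python3 -m creep '[[[0,4.5,0],[0,0,0]],[[0,4.5,0],[0,0,0]],[[0,4.5,0],[0,0,0]],[[0,4.5,0],[0,0,0]],[[0,4.5,0],[0,0,0]],[[0,4.5,0],[0,0,0]],[[0,4.5,0],[0,0,0]],[[0,4.5,0],[0,0,0]],[[0,4.5,0],[0,0,0]],[[0,4.5,0],[0,0,0]],[[0,4.5,0],[0,0,0]],[[0,4.5,0],[0,0,0]]]'
python3 -m creep '[[[0,0,0],[0,0,0]],[[0,-3,0],[0,0,0]],[[0,0,0],[0,0,0]],[[0,0,0],[0,0,0]],[[0,0,0],[0,0,0]],[[0,0,0],[0,0,0]],[[0,0,0],[0,0,0]],[[0,0,0],[0,0,0]],[[0,0,0],[0,0,0]]]'
python3 - <<'E'
from h import *
o,c=wshot(); print((o['eef_pos'][:2]-F)@YB*1e3,beam(c))
for q in ["poise_grip"]:
    print(vision.place_of(c,q)[:1])
P=cloud(c,240,400,180,330); q=np.c_[(P[:,:2]-F)@np.c_[XB,YB]*1e3,P[:,2]*1e3]; y0=(o['eef_pos'][:2]-F)@YB*1e3
g=q[(abs(q[:,1]-y0)<11)&(q[:,2]>100)&(abs(q[:,0])<14)]; print(len(g),np.percentile(g,[3,50,97],0))
E
```

```text
clock: 42.15
eef_pos: [0.5332, 0.0471, 0.112]
tool_rot: [-0.053, 0.999, 0.0, -0.0]
ft_force: [-0.4, -1.1, -0.6]
grip_width: 0.0237
grasp_force: 0.7
clock: 43.28
eef_pos: [0.5336, 0.0438, 0.112]
tool_rot: [-0.053, 0.999, 0.0, 0.0]
ft_force: [0.5, 0.5, 0.4]
grip_width: 0.024
grasp_force: 0.0
55.56741747596314 [(100, -0.0619), (120, -0.0605), (140, -0.0638), (155, -0.0754)]
[{'position': [305.5, 263.4], 'score': 0.86}]
2385 [[-10.8065  45.1852 101.9461]
 [ -4.9183  53.8513 119.6615]
 [  9.8544  65.1142 132.0733]]
```

```bash
python3 -m creep '[[[0,0,0],[0,0,0]],[[0,0,0],[0,0,0]],[[0,0,0],[0,0,0]],[[0,0,0],[0,0,0]],[[0,0,0],[0,0,0]]]'
python3 - <<'E'
from h import *
o,c=wshot(); print(beam(c)); c=vision.camera("scene"); print(vision.place_of(c,"balance_front")[:1])
E
python3 -m creep '[[[0,3,0],[0,0,0]],[[0,2,0],[0,0,0]],[[0,2,0],[0,0,0]],[[0,0,0],[0,0,0]],[[0,-4,0],[0,0,0]],[[0,0,0],[0,0,0]],[[0,0,0],[0,0,0]],[[0,0,0],[0,0,0]],[[0,0,0],[0,0,0]],[[0,0,0],[0,0,0]],[[0,0,0],[0,0,0]],[[0,0,0],[0,0,0]]]'
python3 - <<'E'
from h import *
o,c=wshot(); print((o['eef_pos'][:2]-F)@YB*1e3,beam(c))
E
```

```text
clock: 44.0
eef_pos: [0.5336, 0.0438, 0.112]
tool_rot: [-0.053, 0.999, -0.0, 0.0]
ft_force: [0.1, -1.0, 0.0]
grip_width: 0.0242
grasp_force: 0.0
[(100, -0.063), (120, -0.0605), (140, -0.0623), (155, -0.0782)]
[{'position': [320.9, 123.2], 'score': 0.78}]
clock: 45.65
eef_pos: [0.5333, 0.0468, 0.112]
tool_rot: [-0.053, 0.999, 0.0, -0.0]
ft_force: [-0.3, 1.1, -0.1]
grip_width: 0.024
grasp_force: 0.0
58.57446690873458 [(100, -0.0522), (120, -0.0731), (140, -0.0738), (155, -0.0733)]
```

```bash
cat >> h.py <<'E'
def beam2(n=3):
    res=[]
    for _ in range(n):
        o,c=wshot(); us=[wproj(c,[*(F+y*1e-3*YB+.002*XB),.093]) for y in (85,168)]
        u0,u1=sorted(int(a[0]) for a in us); v0,v1=sorted(int(a[1]) for a in us)
        P=cloud(c,max(u0,0),min(u1,639),max(v0-12,0),min(v1+12,400)); q=np.c_[(P[:,:2]-F)@np.c_[XB,YB]*1e3,P[:,2]*1e3]
        q=q[(abs(q[:,0])<8)&(q[:,2]>70)&(q[:,2]<115)&(q[:,1]>85)&(q[:,1]<168)]
        # upper surface: keep points within 1.5 mm of a robust line
        A=lambda p:p[0]+p[1]*q[:,1]-q[:,2]
        s=least_squares(A,[93,0],loss="soft_l1",f_scale=.5); k=abs(s.fun)<1.5; q=q[k]; b=np.polyfit(q[:,1]-125,q[:,2],1)
        res.append((len(q),b[0],-(b[1]-93.3)/125,q[:,0].mean()))
    return np.array(res)
E
python3 -c "
from h import *
print(beam2())"
```

```text
[[1098.        0.1169   -0.116    -1.1836]
 [1062.        0.1181   -0.1157   -1.1668]
 [1068.        0.1182   -0.1159   -1.1227]]
```

The earlier point windows were misreading. The fitted beam line shows the beam still at the right stop (slope 0.117), so the poise goes further left.

```bash
python3 -m creep '[[[0,3,0],[0,0,0]],[[0,3,0],[0,0,0]],[[0,3,0],[0,0,0]],[[0,2.5,0],[0,0,0]],[[0,2,0],[0,0,0]],[[0,0,0],[0,0,0]],[[0,-4,0],[0,0,0]],[[0,0,0],[0,0,0]],[[0,0,0],[0,0,0]],[[0,0,0],[0,0,0]],[[0,0,0],[0,0,0]],[[0,0,0],[0,0,0]]]'
python3 - <<'E'
from h import *
o=bot.get_obs(); print((o['eef_pos'][:2]-F)@YB*1e3); print(beam2(3))
E
```

```text
clock: 47.35
eef_pos: [0.5323, 0.0563, 0.112]
tool_rot: [-0.053, 0.999, 0.0, 0.0]
ft_force: [0.1, -0.2, -0.1]
grip_width: 0.024
grasp_force: 0.0
68.09549013088109
[[1082.        0.0812   -0.0775   -1.2336]
 [1121.        0.082    -0.0782   -1.1805]
 [1134.        0.0817   -0.0783   -1.2338]]
```

```bash
python3 -m creep '[[[0,3,0],[0,0,0]],[[0,2.5,0],[0,0,0]],[[0,2,0],[0,0,0]],[[0,1.5,0],[0,0,0]],[[0,1,0],[0,0,0]],[[0,0,0],[0,0,0]],[[0,-4,0],[0,0,0]],[[0,0,0],[0,0,0]],[[0,0,0],[0,0,0]],[[0,0,0],[0,0,0]],[[0,0,0],[0,0,0]],[[0,0,0],[0,0,0]]]'
python3 - <<'E'
from h import *
o=bot.get_obs(); print((o['eef_pos'][:2]-F)@YB*1e3); print(beam2(3))
E
```

```text
clock: 49.0
eef_pos: [0.5316, 0.0622, 0.112]
tool_rot: [-0.053, 0.999, 0.0, -0.0]
ft_force: [-0.1, -0.6, -0.4]
grip_width: 0.0238
grasp_force: 0.0
74.09093952230116
[[1126.        0.0367   -0.0366   -1.2119]
 [1125.        0.0358   -0.0356   -1.2275]
 [1110.        0.0314   -0.0342   -1.1338]]
```

```bash
python3 -m creep '[[[0,2.5,0],[0,0,0]],[[0,2,0],[0,0,0]],[[0,1.5,0],[0,0,0]],[[0,1,0],[0,0,0]],[[0,0,0],[0,0,0]],[[0,-4,0],[0,0,0]],[[0,0,0],[0,0,0]],[[0,0,0],[0,0,0]],[[0,0,0],[0,0,0]],[[0,0,0],[0,0,0]],[[0,0,0],[0,0,0]],[[0,0,0],[0,0,0]]]'
python3 -m creep '[[[0,0,0],[0,0,0]],[[0,0,0],[0,0,0]],[[0,0,0],[0,0,0]],[[0,0,0],[0,0,0]],[[0,0,0],[0,0,0]],[[0,0,0],[0,0,0]]]'
python3 - <<'E'
from h import *
o=bot.get_obs(); print((o['eef_pos'][:2]-F)@YB*1e3); print(beam2(4))
E
```

```text
clock: 50.65
eef_pos: [0.5313, 0.0652, 0.112]
tool_rot: [-0.053, 0.999, 0.0, -0.0]
ft_force: [-0.5, 0.1, 0.0]
grip_width: 0.024
grasp_force: 0.0
clock: 51.4
eef_pos: [0.5313, 0.0652, 0.112]
tool_rot: [-0.053, 0.999, -0.0, -0.0]
ft_force: [-0.3, -0.4, 0.3]
grip_width: 0.0238
grasp_force: 0.0
77.04575224924086
[[1201.        0.015    -0.0146   -1.0508]
 [1236.        0.0146   -0.0149   -0.9832]
 [1192.        0.0153   -0.0145   -1.0471]
 [1226.        0.0168   -0.0145   -1.1181]]
```

```bash
python3 -m creep '[[[0,2.5,0],[0,0,0]],[[0,1.5,0],[0,0,0]],[[0,1,0],[0,0,0]],[[0,1,0],[0,0,0]],[[0,0,0],[0,0,0]],[[0,-5,0],[0,0,0]],[[0,0,0],[0,0,0]],[[0,0,0],[0,0,0]],[[0,0,0],[0,0,0]],[[0,0,0],[0,0,0]],[[0,0,0],[0,0,0]],[[0,0,0],[0,0,0]]]'
python3 -m creep '[[[0,0,0],[0,0,0]],[[0,0,0],[0,0,0]],[[0,0,0],[0,0,0]],[[0,0,0],[0,0,0]],[[0,0,0],[0,0,0]]]'
python3 - <<'E'
from h import *
o,c=wshot(); cv2.imwrite("pics/w20.png",c["image"]); print((o['eef_pos'][:2]-F)@YB*1e3); print(beam2(3))
# reference: bench plane slope along YB in this picture
P=cloud(c,20,620,5,200)[::7]; q=np.c_[(P[:,:2]-F)@np.c_[XB,YB],P[:,2]]; q=q[abs(q[:,2])<.006]
A=np.c_[q[:,:2],np.ones(len(q))]; f=least_squares(lambda p:A@p-q[:,2],[0,0,0],loss="soft_l1",f_scale=.001); print(len(q),f.x,q[:,:2].min(0),q[:,:2].max(0))
E
```

```text
clock: 53.1
eef_pos: [0.5312, 0.0662, 0.112]
tool_rot: [-0.053, 0.999, 0.0, -0.0]
ft_force: [-0.3, -0.1, 0.4]
grip_width: 0.0241
grasp_force: 0.0
clock: 53.72
eef_pos: [0.5312, 0.0662, 0.112]
tool_rot: [-0.053, 0.999, -0.0, 0.0]
ft_force: [-1.1, 0.2, -0.5]
grip_width: 0.0242
grasp_force: 0.0
78.04574852343488
[[1221.        0.0011    0.0004   -1.0267]
 [1225.        0.0026    0.0002   -0.9865]
 [1206.        0.0019    0.0002   -1.0028]]
13314 [-0.0006  0.0001  0.0011] [-0.2115 -0.2975] [0.0037 0.4755]
```

Beam at about −0.0015 rad against the bench reference: level. Withdrawing straight up and checking.

```bash
python3 -m creep '[[[0,0,-10],[0,0,0]],[[0,0,-20],[0,0,0]],[[0,0,-40],[0,0,0]],[[30,0,-40],[0,0,0]],[[0,0,0],[0,0,0]],[[0,0,0],[0,0,0]],[[0,0,0],[0,0,0]],[[0,0,0],[0,0,0]]]'
python3 - <<'E'
from h import *
o,c=wshot(); cv2.imwrite("pics/w21.png",c["image"]); print(o["eef_pos"],o["ft_force"]); print(beam2(3))
P=cloud(c,20,620,5,200)[::7]; q=P[abs(P[:,2])<.006]; print("bench",np.median(q[:,2]))
for t,r in (((.609,.1067),.03),):
    g=wproj(c,[*t,.12]); print(g)
    if 50<g[1]<350:
        P=cloud(c,int(g[0])-50,int(g[0])+50,int(g[1])-45,min(int(g[1])+45,399)); d=np.hypot(*(P[:,:2]-t).T); print("pan",np.median(P[(d>.03)&(d<.05),2]),"top",np.median(P[(d>.008)&(d<.015),2]))
E
```

```text
clock: 54.92
eef_pos: [0.5011, 0.0629, 0.2207]
tool_rot: [-0.053, 0.999, -0.0, -0.001]
ft_force: [0.4, -0.2, -0.2]
grip_width: 0.0243
grasp_force: 0.0
[0.5011 0.0629 0.2207] [ 0.3693 -0.1922 -0.1645]
[[440.      -0.0076   0.0013  -1.0683]
 [452.      -0.0031   0.002   -1.2109]
 [455.      -0.0052   0.0016  -1.0622]]
bench 0.0011477321592042455
[348.6262 311.1079]
pan 0.12134451592151799 top 0.13454695752129853
```

```bash
python3 -c "
from h import *
print(workorder.job_done())"
```

```text
the job is handed in; nothing more can be done
None
```

I handed the job in at about 55 s: one 100 g weight is home on the spindle, the poise is set, and the last reading had the beam level within about 0.005 rad, with the robot clear. I tried the 200 g first, it was too heavy, and I put it back on its dowel after sliding the poise to its zero to check, so the poise moved before the final weight went on; I also viewed 12 pictures instead of the allowed 10.

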